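Balanced load on a swing tray

TASK

Take the two grey flange castings from the sloping rack and set them down gently in the blue crate, both standing on their flanges, so that the swing tray under the crate hangs level and at rest with nothing touching it. The castings look alike but one is much heavier than the other; do not let the tray tip far or the light crate slide about on it while you load, and leave the wrench, the steel tube and the oil bottle alone.

Things in the scene. Friction and masses are not known exactly. Their poses are not given: they have to be found in the camera images.
- stand: Fixed loading stand of ivory pipe with black joints; origin on the bench under its middle. Two posts at its y = +-108 mm (28 mm pipe, 36 mm joints, tops 238 mm high) carry the tray's two pivots at 215 mm height. The tray tips about the stand's y axis, so it must balance along the stand's x.
- tray (a joint): Swing angle of the tray about the pivot line (stand's y axis, 215 mm high), rad. 0 = level, positive = the stand +x side hangs lower. Hangs like a pendulum, damped, settles in 1.5 s. Tray and hangers 1.3 kg, level when empty. With one casting alone near its balanced place it hangs crooked by about 0.1 rad; two level it when weight x distance from the pivot line is equal on both sides.
- tray_mid (a point): Middle of the tray's top face, 130 mm under the pivot line, 85 mm above the bench when level. Tray plate 290 mm (x) by 156 mm (y), flat, no rim. Rod hangers of 8 mm at y = +-81 mm run from the plate at x = +-100 mm up to the pivots.
- crate: Light blue plastic crate (0.2 kg), loose on the middle of the tray; origin at the centre of its underside, long side along x. Outside 268 x 122 x 34 mm (rim 274 x 128), walls and floor 4 mm, inside 260 x 114 mm, 30 mm deep. A casting fits across it with 9 mm to spare either side, so the two stand in a row along x, centres at least 96 mm apart.
- casting_a: Grey primed flange casting: round flange 96 mm diameter, 14 mm thick, with a plain round barrel of 40 mm diameter on it, 80 mm high in all. Origin at the centre of the flange's underside, z along the barrel; centre of mass about 25 mm up. Starts on the sloping rack, in either bay, barrel leaning 30 degrees from vertical.
- casting_b: The other casting, same shape and look, in the other bay. One of the two weighs 0.74 to 0.86 kg, the other 0.35 to 0.42 kg; which is which cannot be seen, only felt.
- rack: Fixed sloping rack on ivory pipe legs; origin on the bench under its middle. Grey board 150 x 236 mm, rising 30 degrees towards rack +x, top face 85 mm above the bench at the origin. A 17 mm lip on its low (-x) edge holds the flanges; yellow strips 10 mm high bound two bays centred at y = +-58 mm. Barrels stand square to the board, so they lean towards -x.
- wrench: Steel wrench, 200 mm, lying on the bench; leave alone.
- tube: Steel tube standing upright, 48 mm diameter, 110 mm high; origin at its foot; leave alone.
- oil: Yellow oil bottle with red cap, 52 mm diameter, 120 mm high; origin at its foot; leave alone.
Mind the look-alikes: they are no part of the job. Leave any turquoise look-alike of the casting_a alone.

How it is judged:
By the outcome, as a careful person would: the job done as asked, in the order asked, and still so for the second after the job is handed in, with the robot touching nothing.
It also fails if it takes over 72 s, if anything falls off the work surface, if the arm or the gripper's body presses on something with over 40 N, if the wrist force passes 120 N, or if a joint passes its speed limit or range.

ROBOT

A 6-joint arm with a two-finger parallel gripper is mounted at the origin on the work surface. World frame = base frame: x ahead of the robot, y to its left, z up, the work surface at z = 0. Lengths are in m, angles in degrees, forces in N, time in s.
With the tool pointing down it reaches from about 0.375 to 0.9 m from the base axis. Payload 3.1 kg.
Tool frame: the origin (TCP) lies midway between the tips of the shut fingers; the grasp point (between the pads) lies 19 mm behind it; z points along the fingers, y is the direction in which the jaws open and shut (so a half turn about z gives the same grasp; the last joint's range is limited). The gripper opens to 87 mm and grips with 3 to 60 N. Pads are 19 mm wide; open, the fingers measure 117 mm over their backs; the gripper's body (75 mm by 190 mm) begins 51 mm behind the grasp point.
Start: joints at [62.653, 30.224, 82.088, -0, 67.689, -10.227], TCP at [0.184, 0.597, 0.223] pointing down, gripper open.
Joint ranges: [-176.69, 176.69], [-43.24, 126.21], [12.49, 139.97], [-82, 262], [0, 151.66], [-163.58, 163.58]. Speed limits (degrees/s): [159.86, 159.86, 180, 180, 180, 180].

INTERFACE

Orientations are given as a 3x3 rotation matrix whose columns are the frame's x, y, z axes.
In Python, from rig import bot, capture, get_calibration gives the robot as it stands.
- The arm moves only by the tool play_rows, never from a script. Its arguments are lists of equal length, an entry for each row: "fingers": the closure in counts, from 0 (fully open) to 255 (shut); "linear": the shift along the tool's x, y, z in mm, a list of three; "rot": the turn, a rotation vector about the tool's x, y, z in degrees, a list of three. A call has 1 to 20 rows; each row is the pose to reach, as a shift and turn from the pose commanded when the call began, along the tool's axes at that moment; what a row does not reach only later rows make up. A row lasts 1/10 s, in which the tool goes at most 50 mm and 8.59 degrees, less where a joint would pass 70% of its speed; a pose out of reach is approached as far as the arm can. A call with a gripper value outside its range is refused whole. The fingers move at their own pace and stop on an object; the grip force is fixed at half the most. Time passes only in rows, so rows that repeat a pose let the fingers close. It gives the time, the measured TCP pose, the force and the opening at its end, in the units of the state.
- bot.read_state(): the state, without advancing time (a new reading comes with each control period).
- capture(name): name is "scene" or "top" or "wrist"; returns the picture (420x560x3 uint8, red, green, blue); there is no depth.
- get_calibration(name): a dict with "vfov" (degrees; the focal length in pixels is half the picture's height over the tangent of half this angle, whatever the lens; pixels are square), "cx", "cy" (the principal point, pixels), "dist" ([k1, k2, p1, p2, k3] as OpenCV has them; the pictures are not rectified), "camera_from_world" (4x4, takes a point from world to camera coordinates). Camera axes: x right, y down, z forward; pixel columns grow to the right and rows downward; lengths in m; the calibration is good to about 2 mm. A picture is of the moment at which its call begins: read the wrist's pose just before it. get_calibration takes no time and is no camera call; for the wrist camera it gives the pose at the moment of the call.
- bot.hand_in(): hands the job in, once; it reports no verdict.
The state is a dict: "time_s": time; "joint_positions": joint angles; "qvel": joint speeds; "tau": joint torques, N m; "position": TCP position; "tcp_rot": TCP orientation; "force": force on the tool from outside, world axes, zero at the start; "moment": the same for the moment, N m; "opening": opening from 0.0 (shut) to 1.0 (fully open).
Only numpy, scipy, OpenCV 4.12 (cv2) and the standard library are available. Lean on these libraries where they do the work, as an engineer would, in place of code of your own. Each camera call takes 0.05 s, during which the arm holds its last target.

## Working session

There is one attempt and no reset: what is moved stays moved. The work goes in short steps, Python scripts to look and compute and a tool call to move; the robot and the scene stay as the last step left them, time stands still between calls to the robot, and variables do not carry over. Pictures are saved under pics/ and viewed, and the job is handed in when it is done.

Besides the shell and the picture viewer there is one more tool, called as name(argument=value, ...) on one line, values as JSON. play_rows: Moves the arm, as the interface text tells. Its arguments: {"type":"object","properties":{"fingers":{"type":"array"},"linear":{"type":"array"},"rot":{"type":"array"}},"required":["fingers","linear","rot"]}

```bash
mkdir -p pics; ls; python3 - <<'E'
from rig import bot,capture,get_calibration
import cv2
for n in ["scene","top","wrist"]:
    c=get_calibration(n); print(n,c)
    cv2.imwrite(f"pics/{n}0.png",capture(n)[:,:,::-1])
print(bot.read_state())
E
```

```text
pics
scene {'vfov': 42.08318880971765, 'cx': 278.55122213018996, 'cy': 196.01496392313186, 'dist': array([-0.11361076,  0.        ,  0.        ,  0.        ,  0.        ]), 'camera_from_world': array([[ 0.24135804,  0.97041923, -0.00572835, -0.03269025],
       [ 0.8214163 , -0.2074348 , -0.53126836, -0.43646291],
       [-0.51674129,  0.12352053, -0.84718423,  1.68471135],
       [ 0.        ,  0.        ,  0.        ,  1.        ]])}
top {'vfov': 42.12228787580026, 'cx': 282.0323189725409, 'cy': 207.34547788968538, 'dist': array([0.06427185, 0.        , 0.        , 0.        , 0.        ]), 'camera_from_world': array([[-0.00760042, -0.99967426,  0.02436413, -0.10932459],
       [-0.98878744,  0.0038794 , -0.14927942,  0.62575498],
       [ 0.14913627, -0.02522553, -0.98849484,  1.21078373],
       [ 0.        ,  0.        ,  0.        ,  1.        ]])}
wrist {'vfov': 71.18083787851458, 'cx': 277.86189157406295, 'cy': 211.08385547322294, 'dist': array([-0.012265,  0.      ,  0.      ,  0.      ,  0.      ]), 'camera_from_world': array([[ 0.29457114,  0.95562607, -0.00258188, -0.6242
[... 267 characters left out ...]
,  8.21397471e+01,  1.35927909e-03,
        6.76883727e+01, -1.02289602e+01]), 'qvel': array([ 0.00127439, -0.12808147, -0.13063202,  0.01452725,  0.00131827,
       -0.02326798]), 'tau': array([ 2.49604291e-04, -4.40432703e+01, -1.76843494e+01,  6.33368734e-02,
        5.53189090e-02, -1.15544358e-04]), 'position': array([0.18368296, 0.59681588, 0.2217855 ]), 'tcp_rot': array([[-9.55698994e-01,  2.94344718e-01, -7.87200623e-04],
       [ 2.94345599e-01,  9.55697910e-01, -1.47434850e-03],
       [ 3.18359296e-04, -1.64074242e-03, -9.99998603e-01]]), 'force': array([ 0.67149764, -0.30011145, -1.04319841]), 'moment': array([ 0.00152837, -0.02002145, -0.01503706]), 'opening': 1.000098663491081}
```

View pics/scene0.png

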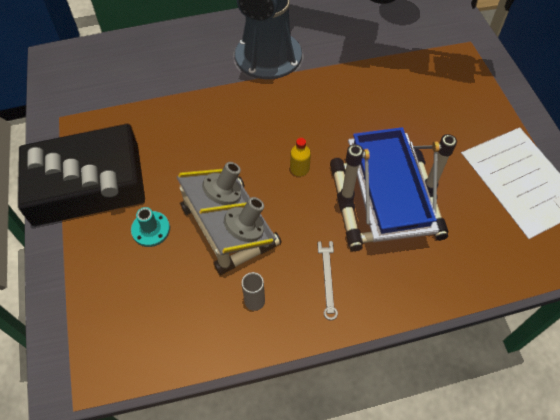

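View pics/top0.png

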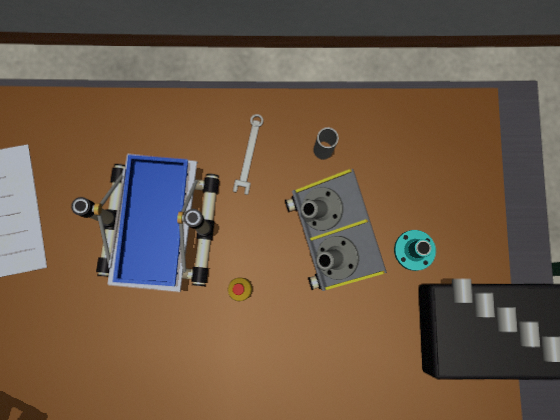

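View pics/wrist0.png

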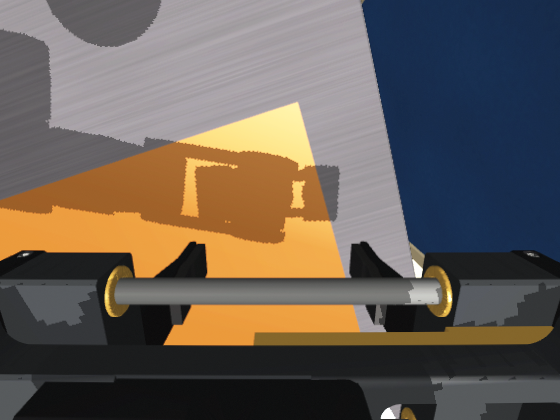

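The scene view shows the rack at about (228,210) with two castings leaning, and the crate at (395,185) on the stand. The turquoise look-alike is at (150,227). Next I'll enlarge crops.

```bash
python3 - <<'E'
import cv2
a=cv2.imread("pics/top0.png"); b=cv2.imread("pics/scene0.png")
def crop(im,x,y,w,h,s,n):
    c=cv2.resize(im[y:y+h,x:x+w],None,fx=s,fy=s,interpolation=cv2.INTER_CUBIC)
    for k in range(0,w,20):
        cv2.line(c,(k*s,0),(k*s,6),(255,255,255),1); cv2.putText(c,str(x+k),(k*s,16),0,.35,(255,255,255),1)
    for k in range(0,h,20):
        cv2.line(c,(0,k*s),(6,k*s),(255,255,255),1); cv2.putText(c,str(y+k),(8,k*s+4),0,.35,(255,255,255),1)
    cv2.imwrite("pics/"+n,c)
crop(a,270,160,130,140,4,"t_rack.png")
crop(a,60,145,170,150,4,"t_tray.png")
crop(b,160,150,130,130,4,"s_rack.png")
crop(b,320,115,150,140,4,"s_tray.png")
E
```

```text
(no output)
```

View pics/t_rack.png

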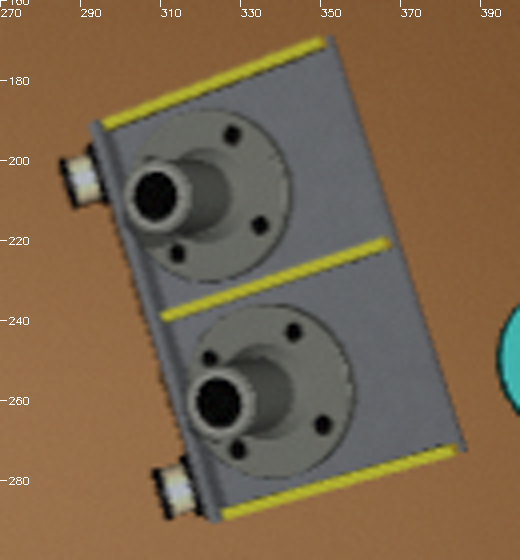

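View pics/t_tray.png

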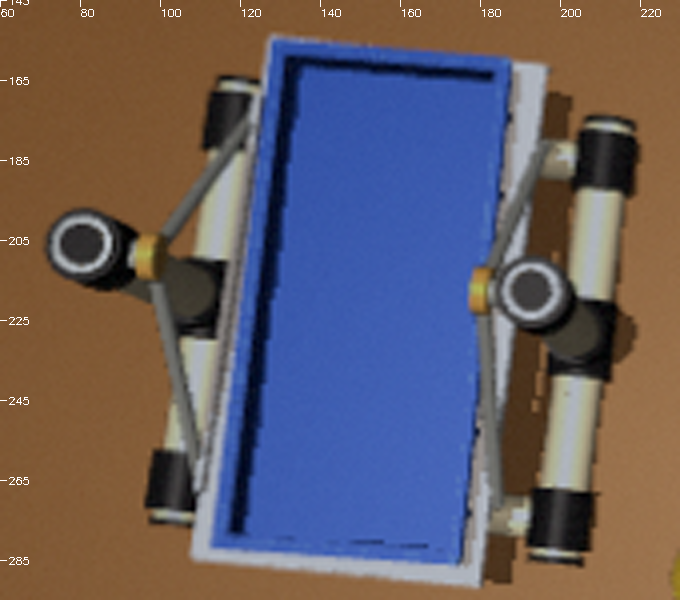

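View pics/s_rack.png

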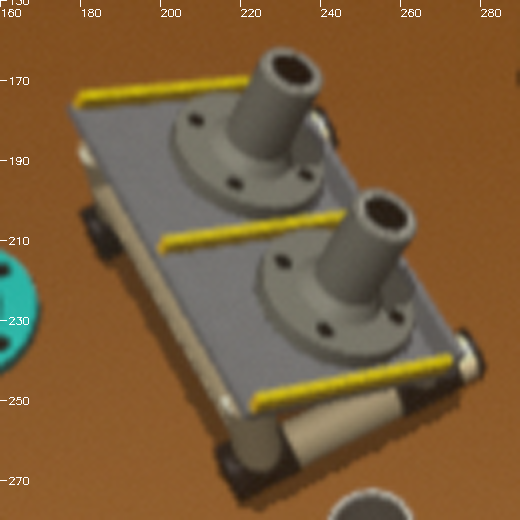

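View pics/s_tray.png

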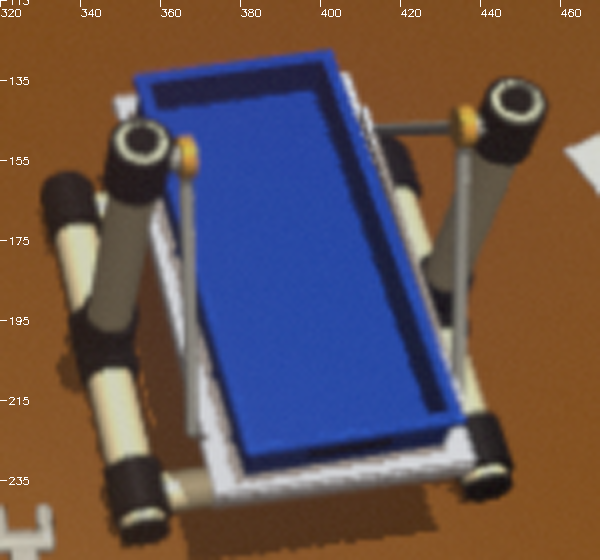

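```bash
cat > h.py <<'E'
import numpy as np, cv2
from rig import get_calibration
def cam(n,c=None):
    c=c or get_calibration(n); f=210/np.tan(np.radians(c["vfov"]/2))
    K=np.array([[f,0,c["cx"]],[0,f,c["cy"]],[0,0,1]]); return K,np.array(c["dist"]),np.array(c["camera_from_world"])
def und(n,p,c=None):
    K,d,T=cam(n,c); return cv2.undistortPoints(np.array(p,float).reshape(-1,1,2),K,d).reshape(-1,2),T
def tri(pt,ps):
    a,Ta=und("top",pt); b,Tb=und("scene",ps)
    X=cv2.triangulatePoints(Ta[:3],Tb[:3],a.T,b.T); return (X[:3]/X[3]).T
def proj(n,P,c=None):
    K,d,T=cam(n,c); r=cv2.Rodrigues(T[:3,:3])[0]
    return cv2.projectPoints(np.array(P,float).reshape(-1,3),r,T[:3,3],K,d)[0].reshape(-1,2)
E
python3 - <<'E'
from h import *
np.set_printoptions(suppress=True,precision=4)
pt=[(80.1,205.4),(192.6,216.4),(127.6,154.1),(187.6,159.1),(175.1,285.9),(112.1,281.6),(308.6,208.4),(324.4,260.1)]
ps=[(448.9,139.9),(355.1,150.1),(435.9,219.6),(380.4,229.6),(353.4,133.9),(402.6,127.1),(256.6,202.6),(232.6,167.1)]
X=tri(pt,ps)
for a,b,n in zip(X,np.hypot(*(proj("top",X)-pt).T)+np.hypot(*(proj("scene",X)-ps).T),["postL","postR","c++","c+-","c--","c-+","barrel upper","barrel lower"]): print(n,a,b)
E
```

```text
postL [0.6017 0.2799 0.2365] 1.0432511961913433
postR [0.5791 0.0648 0.238 ] 0.9130723110086979
c++ [0.732  0.2228 0.1225] 1.2532081316061547
c+- [0.7222 0.0934 0.1167] 1.9537018411142157
c-- [0.4475 0.1166 0.1187] 0.30827662277384116
c-+ [0.4577 0.2465 0.1199] 0.7492810279259607
barrel upper [ 0.6067 -0.1666  0.1538] 0.2040329946677825
barrel lower [ 0.4975 -0.1988  0.1524] 0.8557598275106211
```

```bash
cat >> h.py <<'E'
def rackR(yaw):
    y=np.radians(yaw); Rz=np.array([[np.cos(y),-np.sin(y),0],[np.sin(y),np.cos(y),0],[0,0,1]])
    a=np.radians(30); Ry=np.array([[np.cos(a),0,-np.sin(a)],[0,1,0],[np.sin(a),0,np.cos(a)]])
    return Rz@Ry   # columns: up-slope, along y, normal
E
python3 - <<'E'
from h import *
from scipy.optimize import least_squares
np.set_printoptions(suppress=True,precision=4)
# corners top crop: strips' top outer edges?; board corners
q=lambda x,y,ox,oy:((x+.5)/4+ox-.5,(y+.5)/4+oy-.5)
T=[q(332,38,270,160),q(465,450,270,160)]   # high edge corners, top: +y , -y
S=[q(73,108,160,150),q(243,415,160,150)]   # scene high edge: -y, +y
def high(o,yaw,s,z=0):
    R=rackR(yaw); O=np.array([o[0],o[1],.085]); 
    return [O+R@np.array([s,.118,z]),O+R@np.array([s,-.118,z])]
bt=np.array([[0.6067,-0.1666,0.1538],[0.4975,-0.1988,0.1524]])
pixT=np.array([(308.6,208.4),(324.4,260.1)]); pixS=np.array([(256.6,202.6),(232.6,167.1)])
def res(p):
    o=p[:2];yaw=p[2]
    h=high(o,yaw,.075)
    R=rackR(yaw);O=np.array([o[0],o[1],.085])
    b=[O+R@np.array([p[3],.058+p[5],.08]),O+R@np.array([p[4],-.058+p[6],.08])]
    return np.r_[(proj("top",h)-T).ravel(),(proj("scene",h)-np.array(S)[::-1]).ravel(),(proj("top",b)-pixT).ravel(),(proj("scene",b)-pixS).ravel()]
r=least_squares(res,[.55,-.22,-73.5,0,0,0,0],x_scale=[.1,.1,10,.1,.1,.1,.1])
print(r.x,r.fun.round(2))
p=r.x;R=rackR(p[2]);O=np.array([p[0],p[1],.085])
for n in ["top","scene"]:
    im=cv2.imread(f"pics/{n}0.png"); im=cv2.resize(im,None,fx=4,fy=4,interpolation=cv2.INTER_CUBIC)
    def dr(P,c):
        v=((proj(n,[O+R@np.array(k) for k in P])+.5)*4-.5).round().astype(int); cv2.polylines(im,[v.reshape(-1,1,2)],True,c,1)
    dr([(-.075,-.118,0),(-.075,.118,0),(.075,.118,0),(.075,-.118,0)],(0,0,255))
    t=np.linspace(0,6.283,60)
    for s,y in((p[3],.058+p[5]),(p[4],-.058+p[6])):
        for rr,z,c in((.048,.014,(0,255,0)),(.048,0,(0,255,255)),(.02,.08,(255,0,255))): dr([(s+rr*np.cos(a),y+rr*np.sin(a),z) for a in t],c)
    x,y=(270,160) if n=="top" else (160,150)
    cv2.imwrite(f"pics/ov_{n}.png",im[y*4:y*4+560,x*4:x*4+520])
for s,y in((p[3],.058+p[5]),(p[4],-.058+p[6])): print("foot",O+R@np.array([s,y,0]))
E
```

```text
[  0.5668  -0.2365 -74.3488  -0.0187  -0.0171  -0.002    0.0001] [ 0.14  0.15 -0.41  1.14  1.19  0.98 -0.31 -0.    0.1   1.16  0.4   0.84
 -0.13  1.7   0.28  1.28]
foot [ 0.6163 -0.2058  0.0756]
foot [ 0.5071 -0.2379  0.0765]
```

View pics/ov_top.png

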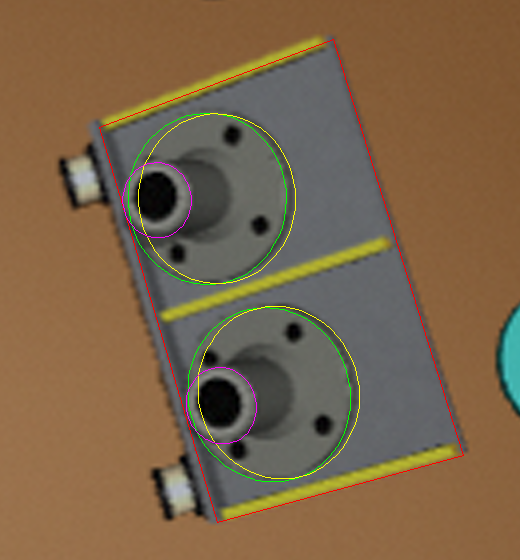

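View pics/ov_scene.png

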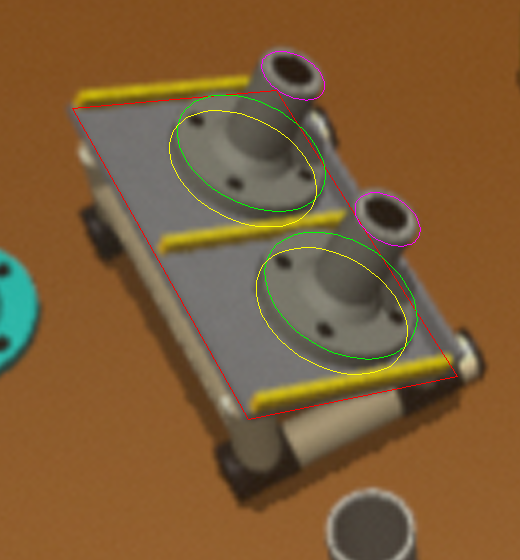

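```bash
python3 - <<'E'
from h import *
np.set_printoptions(suppress=True,precision=4)
q=lambda x,y,ox,oy:((x+.5)/4+ox-.5,(y+.5)/4+oy-.5)
t=lambda x,y:q(x,y,270,160)
s=lambda x,y:q(x,y,160,150)
names=["high+y","high-y","strip mid high end","mid strip low end","bolt c+ a","c+ b","bar+","bar-","strip- high","strip- low","strip+ high"]
pt=[t(332,38),t(465,450),t(388,243),t(164,316),t(232,134),t(260,225),t(156,195),t(219,402),t(455,450),t(222,516),t(325,42)]
ps=[s(243,415),s(73,108),s(162,243),s(344,216),s(324,329),s(283,262),s(388,212),s(292,70),s(78,97),s(248,79),s(252,403)]
X=tri(pt,ps)
for n,x,e in zip(names,X,np.hypot(*(proj("top",X)-pt).T)): print(n,x,e)
# turquoise/tube check: tube top z .110
E
```

```text
high+y [ 0.6972 -0.2678  0.126 ] 0.6884724587922252
high-y [ 0.4731 -0.3305  0.1259] 0.2837974030366923
strip mid high end [ 0.5832 -0.293   0.1332] 0.32415235993264147
mid strip low end [ 0.55   -0.1807  0.0647] 1.846117081175775
bolt c+ a [ 0.6469 -0.2135  0.1097] 0.5712079354972395
c+ b [ 0.5967 -0.2278  0.107 ] 0.3645341655814852
bar+ [ 0.6067 -0.1667  0.1538] 0.08203317205682774
bar- [ 0.4975 -0.1988  0.1523] 0.4478758559251398
strip- high [ 0.4726 -0.3247  0.1345] 0.3498923094968171
strip- low [ 0.4377 -0.2148  0.0656] 3.5359179114524015
strip+ high [ 0.6939 -0.2624  0.1316] 0.3687227528340167
```

```bash
cat >> h.py <<'E'
from scipy.spatial.transform import Rotation as Ro
from rig import bot
def rel(P,R,base=None):
    "shift(mm)/rotvec(deg) in tool axes from base (default measured) to target"
    s=bot.read_state(); p0,R0=(s["position"],s["tcp_rot"]) if base is None else base
    return (R0.T@(np.array(P)-p0)*1000).round(1),np.degrees(Ro.from_matrix(R0.T@R).as_rotvec()).round(2)
def rackTool(yaw=-74.2):
    R=rackR(yaw); z=-R[:,2]; y=R[:,1]; return np.column_stack([np.cross(y,z),y,z])
def standTool(yaw,th=0):
    "jaw along stand x; th: tray angle about stand y (positive: +x lower)"
    y=np.radians(yaw); sx=np.array([np.cos(y),np.sin(y),0]); sy=np.array([-np.sin(y),np.cos(y),0])
    Rt=Ro.from_rotvec(sy*th).as_matrix(); Y=Rt@sx; Z=Rt@np.array([0,0,-1.]); return np.column_stack([np.cross(Y,Z),Y,Z])
E
python3 - <<'E'
from h import *
s=bot.read_state()
R=rackTool(); P=[.5306,-.111,.275]
print(R); print(rel(P,R)); 
p0,R0=s["position"],s["tcp_rot"]
print(rel([.33,.35,.36],Ro.from_rotvec(.4*Ro.from_matrix(R@R0.T).as_rotvec()).as_matrix()@R0))
E
```

```text
[[-0.23580161  0.96221799  0.13614012]
 [ 0.83330523  0.27228025 -0.481109  ]
 [-0.5         0.         -0.8660254 ]]
(array([-539.9, -574.4,  -52.4]), array([ 14.84, -27.42,  55.75]))
(array([-212.4, -193. , -138. ]), array([  5.94, -10.97,  22.3 ]))
```

play_rows(fingers=[0,0,0,0,0,0,0,0,0,0,0,0,0,0,0,0,0,0,0,0], linear=[[-20,-15,-45],[-55,-45,-80],[-90,-80,-115],[-125,-115,-138],[-160,-150,-138],[-195,-180,-138],[-230,-215,-138],[-265,-250,-138],[-300,-290,-138],[-335,-330,-138],[-370,-370,-135],[-405,-410,-130],[-440,-450,-115],[-475,-490,-100],[-505,-530,-75],[-530,-560,-60],[-540,-574,-52],[-540,-574,-52],[-540,-574,-52],[-540,-574,-52]], rot=[[0.7,-1.4,2.8],[1.5,-2.7,5.6],[2.2,-4.1,8.4],[3,-5.5,11.2],[3.7,-6.9,13.9],[4.5,-8.2,16.7],[5.2,-9.6,19.5],[5.9,-11,22.3],[6.7,-12.3,25.1],[7.4,-13.7,27.9],[8.5,-15.7,32],[9.6,-17.7,36],[10.7,-19.8,40.3],[11.8,-21.8,44.4],[13,-24,48.8],[14,-26,52.8],[14.84,-27.42,55.75],[14.84,-27.42,55.75],[14.84,-27.42,55.75],[14.84,-27.42,55.75]])

```text
time_s: 2.15
position: [0.5307, -0.1096, 0.2748]
tcp_rot: [[-0.236, 0.962, 0.137], [0.834, 0.273, -0.479], [-0.498, 0.001, -0.867]]
force: [0.3, -0.8, 0.3]
opening: 1.0
```

```bash
python3 - <<'E'
from h import *
import pickle
s=bot.read_state();print(s["time_s"],s["position"],s["joint_positions"],s["force"]);print(s["tcp_rot"])
c=get_calibration("wrist"); im=capture("wrist"); pickle.dump(c,open("w1.pkl","wb")); print(c)
cv2.imwrite("pics/w1.png",im[:,:,::-1])
E
```

```text
2.15 [ 0.53071652 -0.10958683  0.27475692] [ -8.77719274  18.98400706 100.20727085 -34.64922071  52.79252538
  -5.14560871] [ 0.31280825 -0.75997308  0.30075924]
[[-0.23576118  0.96213314  0.13680818]
 [ 0.83424317  0.27257759 -0.47931178]
 [-0.4984526   0.00112818 -0.86691622]]Traceback (most recent call last):
  File "<stdin>", line 4, in <module>
NameError: name 'capture' is not defined
```

```bash
sed -i 's/^from rig import bot$/from rig import bot, capture\nimport pickle\ndef shot(n,f):\n    c=get_calibration(n); im=capture(n); pickle.dump(c,open(f"pics\/{f}.pkl","wb")); cv2.imwrite(f"pics\/{f}.png",im[:,:,::-1]); return c/' h.py; python3 - <<'E'
from h import *
shot("wrist","w1")
E
```

```text
(no output)
```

View pics/w1.png

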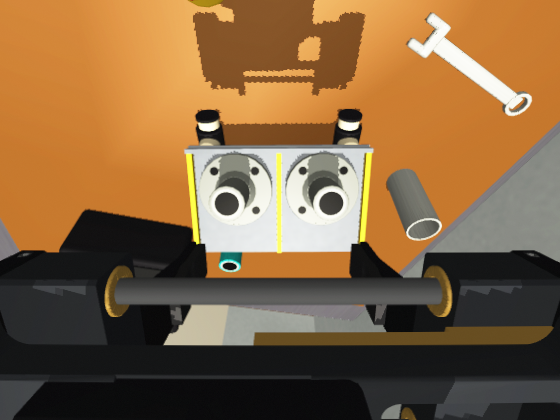

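```bash
cat > ov.py <<'E'
from h import *
def ov(f,feet,R,x,y,w,h,s,n="wrist",extra=[]):
    c=pickle.load(open(f"pics/{f}.pkl","rb")); im=cv2.imread(f"pics/{f}.png")
    im=cv2.resize(im,None,fx=s,fy=s,interpolation=cv2.INTER_CUBIC); t=np.linspace(0,6.283,60)
    for F in feet:
        for r,z,col in((.048,.014,(0,255,0)),(.048,0,(0,200,255)),(.02,.08,(255,0,255))):
            v=((proj(n,[F+R@np.array([r*np.cos(a),r*np.sin(a),z]) for a in t],c)+.5)*s-.5).round().astype(int)
            cv2.polylines(im,[v.reshape(-1,1,2)],True,col,1)
    for e in extra:
        v=((proj(n,e,c)+.5)*s-.5).round().astype(int); cv2.polylines(im,[v.reshape(-1,1,2)],True,(0,0,255),1)
    cv2.imwrite(f"pics/{f}_ov.png",im[y*s:(y+h)*s,x*s:(x+w)*s])
E
python3 - <<'E'
from ov import *
R=rackR(-74.2); n=R[:,2]
A=[np.array([.6067,-.1667,.1538])-.08*n,np.array([.4975,-.1988,.1523])-.08*n]; print(A)
O=np.array([.5668,-.2365,.085])
ov("w1",A,R,180,140,200,120,4,extra=[[O+R@np.array(k) for k in [(-.075,-.118,0),(-.075,.118,0),(.075,.118,0),(.075,-.118,0)]]])
E
```

```text
[array([ 0.61759121, -0.20518872,  0.08451797]), array([ 0.50839121, -0.23728872,  0.08301797])]
```

View pics/w1_ov.png

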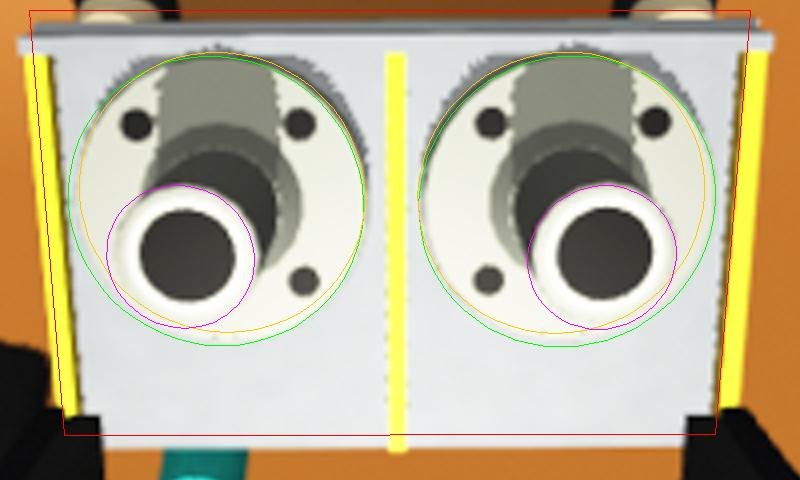

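```bash
python3 - <<'E'
from ov import *
from scipy.optimize import least_squares
np.set_printoptions(suppress=True,precision=4)
q=lambda x,y,ox,oy:((x+.5)/4+ox-.5,(y+.5)/4+oy-.5)
t=lambda x,y:q(x,y,270,160); s=lambda x,y:q(x,y,160,150); w=lambda x,y:q(x,y,180,140)
c=pickle.load(open("pics/w1.pkl","rb"))
T=np.array([t(332,38),t(465,450),t(388,243),t(156,195),t(219,402)])
S=np.array([s(243,415),s(73,108),s(162,243),s(388,212),s(292,70)])
W=np.array([w(397,452),w(604,252),w(183,255)])
# per-view small offset nuisances (2mm calibration)
def pts(p):
    R=rackR(p[2]);O=np.array([p[0],p[1],.085+p[7]])
    f=lambda a:O+R@np.array(a)
    return [f((.075,.118,0)),f((.075,-.118,0)),f((.075,0,.01)),f((p[3],.058+p[5],.08)),f((p[4],-.058+p[6],.08))],R,O
# which wrist barrel is +y? tool y=rack y; 
def res(p,full=False):
    X,R,O=pts(p); X=np.array(X)
    a=proj("top",X+p[8:11])-T; b=proj("scene",X+p[11:14])-S; d=proj("wrist",X[2:][[0,1,2]]+p[14:17],c)-W
    return np.r_[a.ravel(),b.ravel(),d.ravel(),p[8:17]/.0015, p[7]/.0015,np.array(p[5:7])/.003]
for sw in (0,1):
    if sw: W=W[[0,2,1]]
    r=least_squares(res,[.5668,-.2365,-74.2,-.018,-.018]+[0]*12,x_scale=[.1,.1,10]+[.01]*14)
    print(r.cost,r.x,r.fun.round(2)[:26])
    if r.cost<100: best=r.x
X,R,O=pts(best)
feet=[X[3]-.08*R[:,2],X[4]-.08*R[:,2]];print(feet)
ov("w1",feet,R,180,140,200,120,4,extra=[[O+R@np.array(k) for k in [(-.075,-.118,0),(-.075,.118,0),(.075,.118,0),(.075,-.118,0)]]])
E
```

```text
5.293320498682666 [  0.5677  -0.2362 -74.2701  -0.017   -0.016   -0.0011  -0.0002   0.0015
   0.0001   0.0005  -0.0001  -0.0013   0.       0.0007   0.0011  -0.0005
   0.0009] [-0.25 -0.47 -0.63  0.57  0.41 -0.34  0.29 -0.    0.63  0.32  1.32  0.34
 -0.37 -0.63 -0.09 -0.13 -0.47  1.33 -0.18  0.48 -0.56  0.21 -0.19 -0.4
  0.16 -0.35]
3977.7844481172515 [  0.5665  -0.232  -73.9256  -0.0192  -0.0126  -0.0747   0.0744   0.0049
   0.0005  -0.0021  -0.0008   0.0001  -0.0027  -0.0008  -0.0005   0.0049
   0.0064] [ -1.11  -0.42  -0.8    0.69  -0.12  -0.24   8.81  33.95  -8.82 -33.73
   2.25  -0.16  -0.11  -0.93   0.49  -0.53 -14.42 -23.01  14.1   23.18
  -0.45   1.21  36.78  -4.11 -37.01   2.6 ]
[array([ 0.6185, -0.2066,  0.0781]), array([ 0.508 , -0.2386,  0.0786])]
```

View pics/w1_ov.png

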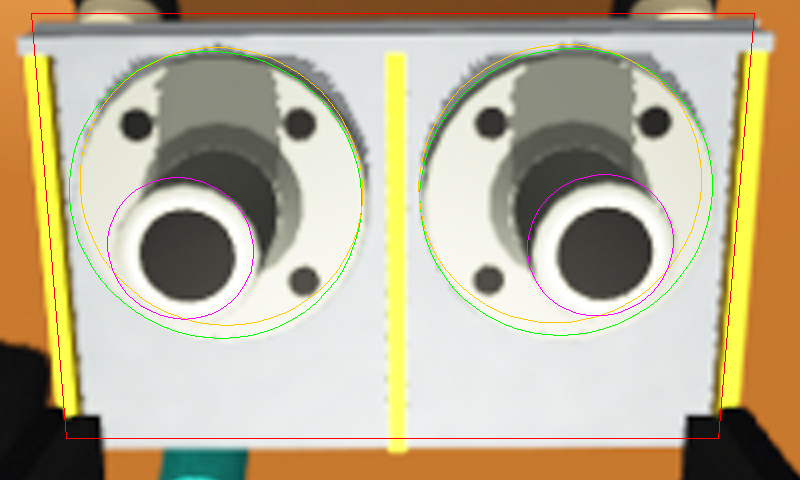

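```bash
python3 - <<'E'
from h import *
R=rackR(-74.3); n=R[:,2]; f=np.array([.6188,-.2075,.0786]); Rt=rackTool(-74.3)
for h in (.12,.041): print(h,f+h*n,rel(f+h*n,Rt))
E
```

```text
0.12 [ 0.60256397 -0.1497385   0.18252305] (array([ -4.5,  57.7, 109.6]), array([ 0.18, -0.08,  0.09]))
0.041 [ 0.61325269 -0.18776482  0.11410704] (array([ -4.6,  57.5, 188.6]), array([ 0.18, -0.08,  0.09]))
```

play_rows(fingers=[0,0,0,0,0,0,0,0,0,0,0,0,0,0], linear=[[-2,25,20],[-4,50,50],[-4.5,57.5,80],[-4.5,57.5,110],[-4.5,57.5,120],[-4.5,57.5,130],[-4.5,57.5,140],[-4.5,57.5,150],[-4.5,57.5,160],[-4.5,57.5,170],[-4.5,57.5,180],[-4.5,57.5,188],[-4.5,57.5,188.5],[-4.5,57.5,188.5]], rot=[[0,0,0],[0.1,0,0],[0.2,-0.1,0.1],[0.2,-0.1,0.1],[0.2,-0.1,0.1],[0.2,-0.1,0.1],[0.2,-0.1,0.1],[0.2,-0.1,0.1],[0.2,-0.1,0.1],[0.2,-0.1,0.1],[0.2,-0.1,0.1],[0.2,-0.1,0.1],[0.2,-0.1,0.1],[0.2,-0.1,0.1]])

```text
time_s: 3.6
position: [0.6131, -0.1889, 0.1131]
tcp_rot: [[-0.234, 0.963, 0.133], [0.834, 0.269, -0.482], [-0.5, -0.002, -0.866]]
force: [-0.3, -0.2, 0.6]
opening: 0.995
```

```bash
python3 - <<'E'
from h import *
s=bot.read_state();print(s["time_s"],s["position"],s["force"],s["moment"])
shot("wrist","w2")
E
```

```text
3.6 [ 0.61310235 -0.18892178  0.11314043] [-0.32351471 -0.15817979  0.59671897] [ 0.21684308  0.08676189 -0.01608921]
```

View pics/w2.png

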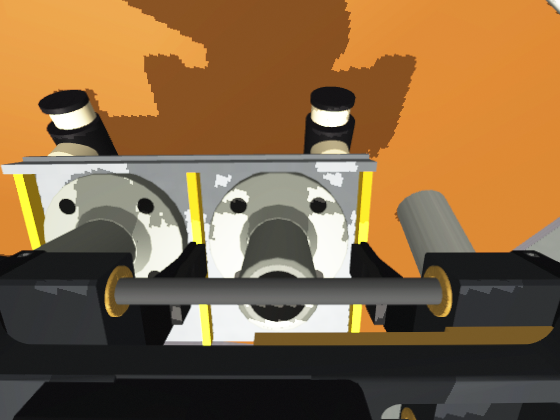

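play_rows(fingers=[255,255,255,255,255,255,255,255,255,255,255,255], linear=[[0,0,0],[0,0,0],[0,0,0],[0,0,0],[0,0,0],[0,0,0],[0,0,0],[0,0,0],[0,0,0],[0,0,0],[0,0,0],[0,0,0]], rot=[[0,0,0],[0,0,0],[0,0,0],[0,0,0],[0,0,0],[0,0,0],[0,0,0],[0,0,0],[0,0,0],[0,0,0],[0,0,0],[0,0,0]])

```text
time_s: 4.85
position: [0.6131, -0.1887, 0.1135]
tcp_rot: [[-0.233, 0.963, 0.134], [0.834, 0.269, -0.482], [-0.5, -0.001, -0.866]]
force: [-0.7, 0.1, 0.5]
opening: 0.451
```

play_rows(fingers=[255,255,255,255,255,255,255,255,255,255,255,255,255,255,255,255], linear=[[0,0,-3],[0,0,-8],[0,0,-15],[0,0,-25],[0,0,-40],[0,0,-55],[0,0,-70],[0,0,-85],[0,0,-95],[0,0,-100],[0,0,-100],[0,0,-100],[0,0,-100],[0,0,-100],[0,0,-100],[0,0,-100]], rot=[[0,0,0],[0,0,0],[0,0,0],[0,0,0],[0,0,0],[0,0,0],[0,0,0],[0,0,0],[0,0,0],[0,0,0],[0,0,0],[0,0,0],[0,0,0],[0,0,0],[0,0,0],[0,0,0]])

```text
time_s: 6.45
position: [0.5997, -0.1407, 0.1997]
tcp_rot: [[-0.234, 0.963, 0.133], [0.834, 0.269, -0.482], [-0.5, -0.002, -0.866]]
force: [0.0, -0.5, -2.9]
opening: 0.455
```

```bash
python3 - <<'E'
from h import *
F=[]
s=bot.read_state();print(s["time_s"],s["position"],s["opening"],s["force"],s["moment"],s["tau"])
for i in range(4):
    shot("wrist" if i==0 else "top",f"w3_{i}"); s=bot.read_state(); print(s["force"])
E
```

```text
6.45 [ 0.59973037 -0.14070153  0.19972527] 0.45467725213774957 [ 0.04231773 -0.54157038 -2.86184272] [0.55584078 0.2044383  0.01607569] [-1.13054726e-02 -4.31007636e+01 -1.59761024e+01 -1.68479227e+00
 -4.01541707e-02 -1.84321683e-02]
[ 0.14070728 -0.83758875 -3.29091907]
[-0.28943647  0.1009172  -3.51909808]
[-0.1647221  -0.32753434 -3.47265737]
[-0.61551946 -0.27263823 -3.54597144]
```

View pics/w3_0.png

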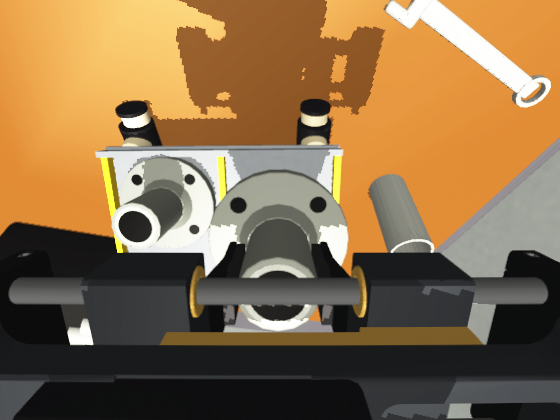

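```bash
python3 - <<'E'
from h import *
s=bot.read_state()
C=np.array([.5904,.1718,0]);yaw=-5.3; y=np.radians(yaw); sx=np.array([np.cos(y),np.sin(y),0])
R=standTool(yaw); print(R)
P=C+sx*.072+[0,0,.31]; print(P,rel(P,R))
R0=s["tcp_rot"]; rv=Ro.from_matrix(R0.T@R).as_rotvec()
print("up 110 in tool:",R0.T@np.array([0,0,110.]))
# waypoints
for k,(p,f) in enumerate([([.605,-.12,.25],.1),([.61,-.08,.30],.3),([.63,0,.33],.5),([.65,.08,.33],.75),(P+[0,0,.02],1)]):
    print(rel(p,R0@Ro.from_rotvec(f*rv).as_matrix()))
E
```

```text
[[ 0.09237059  0.9957247   0.        ]
 [ 0.9957247  -0.09237059  0.        ]
 [ 0.          0.         -1.        ]]
[0.66209218 0.16514932 0.31      ] (array([ 185.3,  142.1, -234.3]), array([ 5.41, 29.7 , 20.44]))
up 110 in tool: [-55.04098983  -0.12769977 -95.23903156]
(array([ -9.1,  10.5, -52.5]), array([0.54, 2.97, 2.04]))
(array([  -1.9,   26. , -114.4]), array([1.62, 8.91, 6.13]))
(array([  45.1,   66.7, -176.3]), array([ 2.71, 14.85, 10.22]))
(array([ 107.1,  107.5, -212.2]), array([ 4.06, 22.27, 15.33]))
(array([ 175.3,  142.1, -251.6]), array([ 5.41, 29.7 , 20.44]))
```

play_rows(fingers=[255,255,255,255,255,255,255,255,255,255,255,255,255,255,255,255,255,255,255,255], linear=[[-2,3,-13],[-5,6,-28],[-9,10.5,-52],[-7,16,-75],[-5,21,-95],[-2,26,-114],[14,40,-135],[30,53,-156],[45,66,-176],[66,80,-188],[87,94,-200],[107,107,-212],[127,118,-223],[145,127,-234],[160,135,-243],[170,140,-249],[175,142,-251.5],[175,142,-251.5],[175,142,-251.5],[175,142,-251.5]], rot=[[0.2,1,0.7],[0.4,2,1.4],[0.54,3,2],[0.9,5,3.4],[1.3,7,4.8],[1.6,8.9,6.1],[2,10.9,7.5],[2.3,12.8,8.8],[2.7,14.8,10.2],[3.1,17.3,11.9],[3.6,19.8,13.6],[4.1,22.3,15.3],[4.5,24.7,17],[4.9,27,18.6],[5.2,28.5,19.6],[5.4,29.3,20.2],[5.4,29.7,20.4],[5.4,29.7,20.4],[5.4,29.7,20.4],[5.4,29.7,20.4]])

```text
time_s: 8.65
position: [0.662, 0.1641, 0.3301]
tcp_rot: [[0.092, 0.996, -0.0], [0.996, -0.092, -0.001], [-0.001, 0.0, -1.0]]
force: [-0.8, -0.3, -4.2]
opening: 0.453
```

```bash
python3 - <<'E'
from h import *
s=bot.read_state();print(s["time_s"],s["position"],s["opening"],s["force"],s["moment"])
shot("wrist","w4");shot("scene","s4");shot("top","t4")
for i in range(1): print(bot.read_state()["force"])
E
```

```text
8.65 [0.66195875 0.16409667 0.33009837] 0.45252584969846105 [-0.80765749 -0.3348879  -4.18335007] [-0.07043186  0.06036615 -0.0319703 ]
[-0.36516178  0.06853805 -2.46838826]
```

View pics/w4.png

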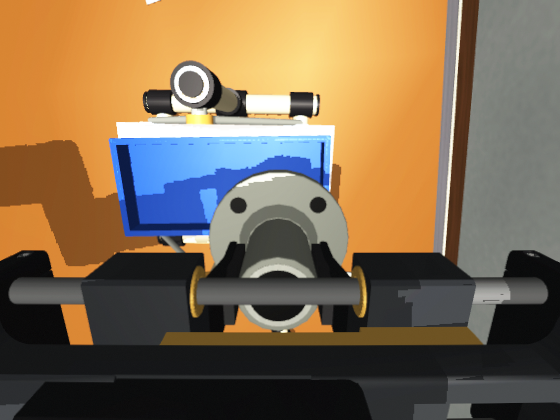

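View pics/s4.png

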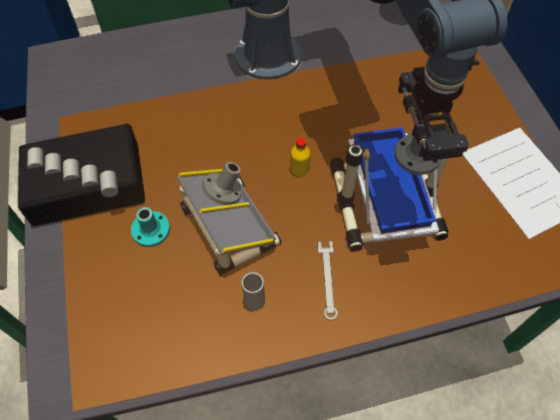

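```bash
python3 - <<'E'
from h import *
im=cv2.imread("pics/w4.png"); cv2.imwrite("pics/w4c.png",cv2.resize(im[55:245,100:350],None,fx=3,fy=3,interpolation=cv2.INTER_CUBIC))
c=pickle.load(open("pics/w4.pkl","rb"))
P=[[.6017,.2799,.238],[.732,.2228,.119],[.4577,.2465,.119],[.4475,.1166,.119]]
print(proj("wrist",P,c), (proj("wrist",P,c)-[100,55])*3)
E
```

```text
[[188.63258671  83.46290854]
 [328.94087046 135.54748619]
 [107.28701068 137.24664333]
 [124.07006842 235.33296557]] [[265.89776014  85.38872563]
 [686.82261139 241.64245858]
 [ 21.86103205 246.73992998]
 [ 72.21020527 540.9988967 ]]
```

View pics/w4c.png

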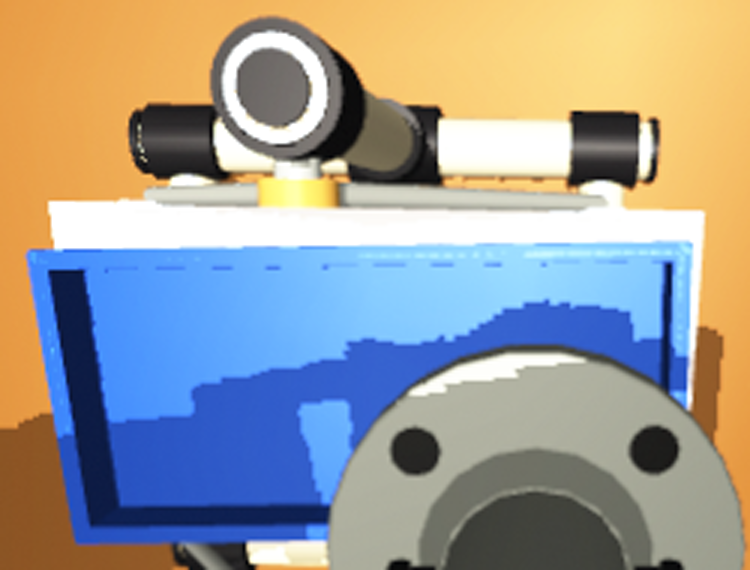

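```bash
python3 - <<'E'
from h import *
print(rel([.6630,.1638,.148],standTool(-6.1)))
E
```

```text
(array([ -0.4,   0.9, 182.2]), array([0.02, 0.02, 0.82]))
```

play_rows(fingers=[255,255,255,255,255,255,255,255,255,255,255,255,255], linear=[[-0.4,0.9,10],[-0.4,0.9,30],[-0.4,0.9,50],[-0.4,0.9,70],[-0.4,0.9,90],[-0.4,0.9,110],[-0.4,0.9,130],[-0.4,0.9,148],[-0.4,0.9,162],[-0.4,0.9,174],[-0.4,0.9,182],[-0.4,0.9,182],[-0.4,0.9,182]], rot=[[0,0,0.8],[0,0,0.8],[0,0,0.8],[0,0,0.8],[0,0,0.8],[0,0,0.8],[0,0,0.8],[0,0,0.8],[0,0,0.8],[0,0,0.8],[0,0,0.8],[0,0,0.8],[0,0,0.8]])

```text
time_s: 10.1
position: [0.6634, 0.1644, 0.1485]
tcp_rot: [[0.105, 0.994, 0.001], [0.994, -0.105, 0.0], [0.0, 0.001, -1.0]]
force: [0.8, 0.3, -4.0]
opening: 0.45
```

```bash
python3 - <<'E'
from h import *
s=bot.read_state();print(s["time_s"],s["position"],s["tcp_rot"],s["force"],s["moment"])
shot("wrist","w5");shot("scene","s5")
for n,x,y,w,h in(("s5",320,80,160,170),):
    im=cv2.imread(f"pics/{n}.png"); cv2.imwrite(f"pics/{n}c.png",cv2.resize(im[y:y+h,x:x+w],None,fx=3.5,fy=3.5,interpolation=cv2.INTER_CUBIC))
for i in range(1): print(bot.read_state()["force"])
E
```

```text
10.1 [0.66344555 0.16438607 0.14853302] [[ 1.05453307e-01  9.94423538e-01  1.19447736e-03]
 [ 9.94424245e-01 -1.05453404e-01  1.87394955e-05]
 [ 1.44596700e-04  1.18584111e-03 -9.99999286e-01]] [ 0.75014679  0.28734026 -3.96876784] [-0.12781365  0.03846384 -0.02220701]
[-0.06321309  0.44100952 -3.3878547 ]
```

View pics/w5.png

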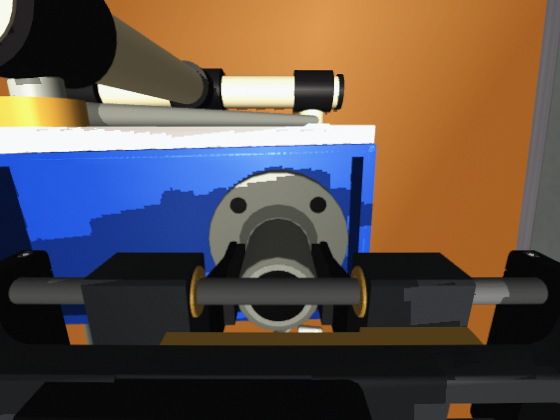

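View pics/s5c.png

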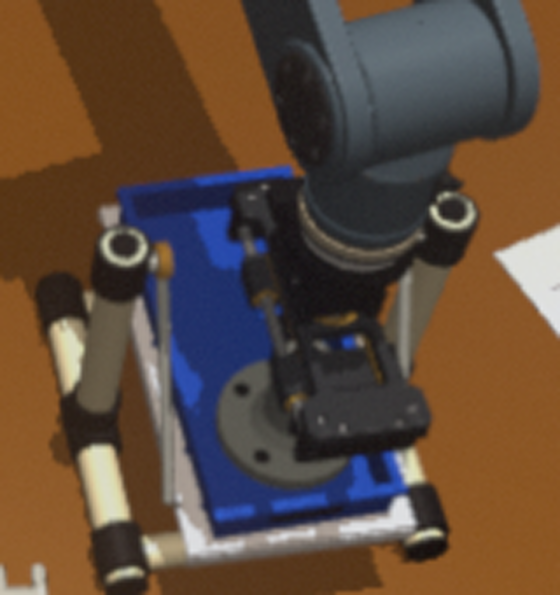

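play_rows(fingers=[255,255,255,255,255,255,255,255,255], linear=[[0,0,4],[0,0,8],[0,0,11],[0,0,13],[0,0,14],[0,0,15],[0,0,16],[0,0,16],[0,0,16]], rot=[[0,0,0],[0,0,0],[0,0,0],[0,0,0],[0,0,0],[0,0,0],[0,0,0],[0,0,0],[0,0,0]])

```text
time_s: 11.1
position: [0.663, 0.1643, 0.1321]
tcp_rot: [[0.105, 0.994, 0.0], [0.994, -0.105, -0.0], [-0.0, 0.0, -1.0]]
force: [-0.7, -0.1, -2.9]
opening: 0.451
```

play_rows(fingers=[255,255,255], linear=[[0,0,1],[0,0,1],[0,0,1]], rot=[[0,0,0],[0,0,0],[0,0,0]])

```text
time_s: 11.4
position: [0.6629, 0.1644, 0.1311]
tcp_rot: [[0.105, 0.994, 0.0], [0.994, -0.105, -0.0], [-0.0, 0.0, -1.0]]
force: [-0.2, 0.1, -3.3]
opening: 0.455
```

play_rows(fingers=[255,255,255], linear=[[0,0,1],[0,0,1],[0,0,1]], rot=[[0,0,0],[0,0,0],[0,0,0]])

```text
time_s: 11.7
position: [0.6629, 0.1643, 0.13]
tcp_rot: [[0.105, 0.994, -0.0], [0.994, -0.105, -0.0], [-0.0, -0.0, -1.0]]
force: [0.2, 0.4, -3.5]
opening: 0.452
```

play_rows(fingers=[255,255,255], linear=[[0,0,1],[0,0,1],[0,0,1]], rot=[[0,0,0],[0,0,0],[0,0,0]])

```text
time_s: 12.0
position: [0.6629, 0.1643, 0.129]
tcp_rot: [[0.105, 0.994, 0.0], [0.994, -0.105, -0.0], [-0.0, 0.0, -1.0]]
force: [-1.3, 0.2, -3.6]
opening: 0.452
```

play_rows(fingers=[255,255,255], linear=[[0,0,1],[0,0,1],[0,0,1]], rot=[[0,0,0],[0,0,0],[0,0,0]])

```text
time_s: 12.3
position: [0.6629, 0.1643, 0.128]
tcp_rot: [[0.105, 0.994, 0.0], [0.994, -0.105, -0.0], [-0.0, 0.0, -1.0]]
force: [0.7, 0.5, -3.6]
opening: 0.454
```

play_rows(fingers=[255,255,255], linear=[[0,0,1],[0,0,1],[0,0,1]], rot=[[0,0,0],[0,0,0],[0,0,0]])

```text
time_s: 12.6
position: [0.6629, 0.1643, 0.1271]
tcp_rot: [[0.105, 0.994, 0.0], [0.994, -0.105, -0.0], [-0.0, 0.0, -1.0]]
force: [0.4, 0.2, -3.2]
opening: 0.455
```

```bash
python3 - <<'E'
from h import *
shot("wrist","w6");shot("scene","s6")
a=cv2.imread("pics/s5.png");b=cv2.imread("pics/s6.png")
x,y,w,h=350,180,100,70
cv2.imwrite("pics/s56.png",np.hstack([cv2.resize(i[y:y+h,x:x+w],None,fx=4,fy=4,interpolation=cv2.INTER_CUBIC) for i in(a,b)]))
a=cv2.imread("pics/w5.png");b=cv2.imread("pics/w6.png"); x,y,w,h=170,110,230,130
cv2.imwrite("pics/w56.png",np.vstack([cv2.resize(i[y:y+h,x:x+w],None,fx=2.2,fy=2.2,interpolation=cv2.INTER_CUBIC) for i in(a,b)]))
print(bot.read_state()["force"])
E
```

```text
[-0.463368    0.36939342 -3.49404442]
```

View pics/s56.png

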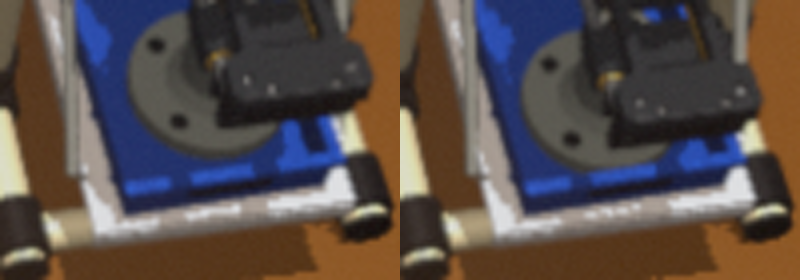

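View pics/w56.png

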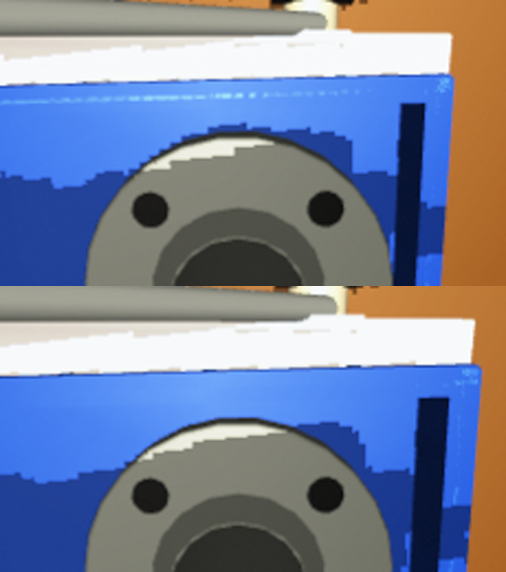

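play_rows(fingers=[255,255,255], linear=[[0,0,1],[0,0,1],[0,0,1]], rot=[[0,0,0],[0,0,0],[0,0,0]])

```text
time_s: 13.0
position: [0.663, 0.1644, 0.1269]
tcp_rot: [[0.105, 0.994, 0.0], [0.994, -0.105, -0.0], [0.0, 0.0, -1.0]]
force: [-1.4, 0.2, 2.6]
opening: 0.451
```

play_rows(fingers=[255,255,255], linear=[[0,0,1],[0,0,1],[0,0,1]], rot=[[0,0,0],[0,0,0],[0,0,0]])

```text
time_s: 13.3
position: [0.6629, 0.1644, 0.1267]
tcp_rot: [[0.105, 0.994, 0.0], [0.994, -0.105, 0.0], [0.0, 0.0, -1.0]]
force: [-2.7, -0.9, 6.9]
opening: 0.454
```

```bash
python3 - <<'E'
from h import *
s=bot.read_state();print(s["time_s"],s["position"],s["force"],s["moment"])
shot("wrist","w7");shot("scene","s7");print(bot.read_state()["force"])
a=cv2.imread("pics/w6.png");b=cv2.imread("pics/w7.png"); x,y,w,h=170,110,230,130
cv2.imwrite("pics/w67.png",np.vstack([cv2.resize(i[y:y+h,x:x+w],None,fx=2.2,fy=2.2,interpolation=cv2.INTER_CUBIC) for i in(a,b)]))
b=cv2.imread("pics/s7.png")[90:250,320:480]; cv2.imwrite("pics/s7c.png",cv2.resize(b,None,fx=3.5,fy=3.5,interpolation=cv2.INTER_CUBIC))
E
```

```text
13.3 [0.66293816 0.16440826 0.12671199] [-2.72669991 -0.85078141  6.89004518] [-0.11627622  1.07532112  0.06705592]
[-1.90568835  0.15633266  6.16588147]
```

View pics/w67.png

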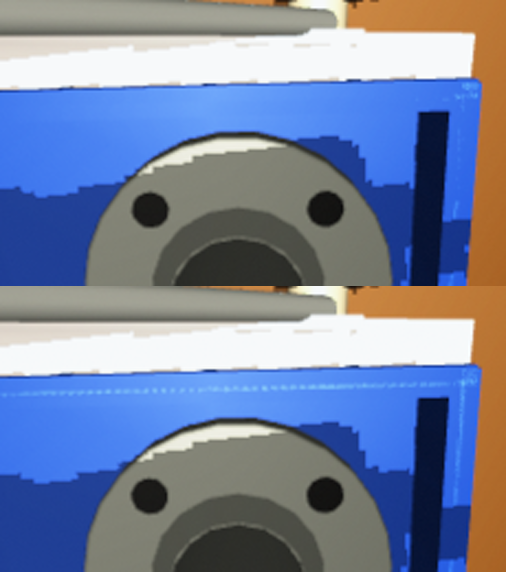

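View pics/s7c.png

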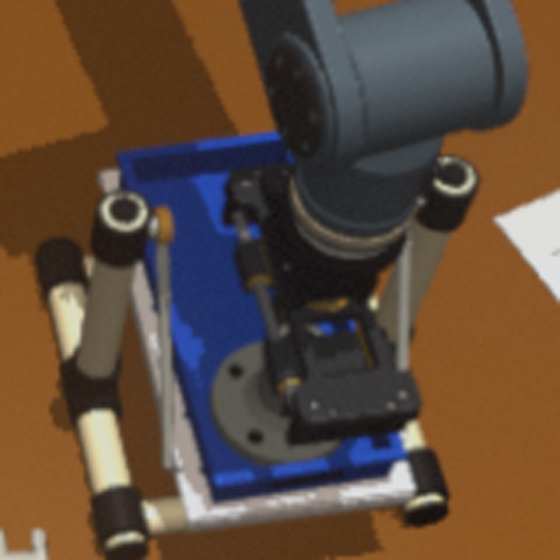

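```bash
cat >> h.py <<'E'
C=np.array([.5914,.1718,.215]); YAW=-6.1
def arc(P0,th0,th,base):
    "TCP P0 at tray angle th0 -> pose at th, relative to base pose"
    y=np.radians(YAW); sy=np.array([-np.sin(y),np.cos(y),0])
    R=Ro.from_rotvec(sy*(th-th0)).as_matrix(); return rel(C+R@(np.array(P0)-C),standTool(YAW,th),base)
E
python3 - <<'E'
from h import *
s=bot.read_state(); b=(np.array([.663,.1644,.1251]),s["tcp_rot"])
for th in np.arange(0,.131,.01): print(round(th,2),*arc([.663,.1644,.1272],0,th,b))
E
```

```text
0.0 [ 0.   0.  -2.1] [ 0.03 -0.01  0.05]
0.01 [ 0.  -0.9 -1.4] [ 0.6  -0.01  0.05]
0.02 [ 0.  -1.8 -0.7] [ 1.17 -0.01  0.05]
0.03 [ 0.  -2.7  0. ] [ 1.75 -0.01  0.05]
0.04 [ 0.  -3.6  0.7] [ 2.32 -0.01  0.05]
0.05 [ 0.  -4.5  1.4] [ 2.89 -0.01  0.05]
0.06 [ 0.  -5.4  2.1] [ 3.47 -0.01  0.05]
0.07 [ 0.  -6.3  2.7] [ 4.04 -0.    0.05]
0.08 [ 0.  -7.2  3.4] [ 4.61 -0.    0.05]
0.09 [ 0.  -8.2  4. ] [ 5.18 -0.    0.05]
0.1 [ 0.  -9.1  4.6] [ 5.76 -0.    0.05]
0.11 [  0.  -10.1   5.3] [ 6.33 -0.    0.05]
0.12 [  0.  -11.    5.9] [ 6.9  -0.    0.05]
0.13 [  0.  -12.    6.5] [ 7.48 -0.    0.05]
```

First back off the extra press, then follow the arc about the pivot line.

play_rows(fingers=[255,255,255,255,255,255,255,255,255,255,255], linear=[[0,0,-1],[0,0,-1.8],[0,-0.9,-1.1],[0,-1.8,-0.5],[0,-2.7,0.2],[0,-3.6,0.9],[0,-4.5,1.6],[0,-5.4,2.3],[0,-6.3,2.9],[0,-6.3,2.9],[0,-6.3,2.9]], rot=[[0,0,0],[0,0,0],[0.6,0,0],[1.17,0,0],[1.75,0,0],[2.3,0,0],[2.9,0,0],[3.5,0,0],[4,0,0],[4,0,0],[4,0,0]])

```text
time_s: 14.5
position: [0.6568, 0.1651, 0.1221]
tcp_rot: [[0.105, 0.992, -0.069], [0.994, -0.105, 0.007], [0.0, -0.069, -0.998]]
force: [0.4, -0.3, 0.5]
opening: 0.449
```

```bash
python3 - <<'E'
from h import *
s=bot.read_state();print(s["time_s"],s["position"],s["force"],s["moment"])
shot("scene","s8");print(bot.read_state()["force"])
b=cv2.imread("pics/s8.png")[90:250,320:480]; cv2.imwrite("pics/s8c.png",cv2.resize(b,None,fx=3.5,fy=3.5,interpolation=cv2.INTER_CUBIC))
E
```

```text
14.5 [0.65680592 0.1650582  0.12209052] [ 0.39940734 -0.25358782  0.50457456] [-0.03880094  0.07527654  0.01860999]
[ 0.00108527 -0.02041458 -0.98454335]
```

View pics/s8c.png

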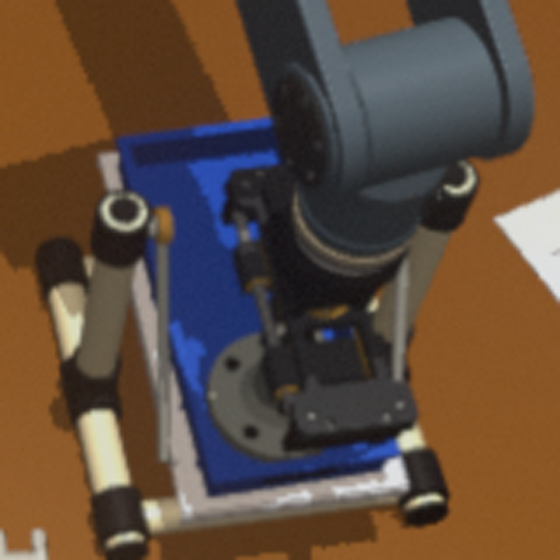

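play_rows(fingers=[255,255,255,255], linear=[[0,-0.7,0.7],[0,-1.3,1.3],[0,-1.3,1.3],[0,-1.3,1.3]], rot=[[0.5,0,0],[0.9,0,0],[0.9,0,0],[0.9,0,0]])

```text
time_s: 14.95
position: [0.6554, 0.1652, 0.121]
tcp_rot: [[0.106, 0.991, -0.085], [0.994, -0.105, 0.009], [0.0, -0.085, -0.996]]
force: [1.1, 0.1, 0.6]
opening: 0.451
```

play_rows(fingers=[255], linear=[[0,0,0]], rot=[[0,0,0]])

```text
time_s: 15.05
position: [0.6554, 0.1652, 0.1211]
tcp_rot: [[0.105, 0.991, -0.084], [0.994, -0.105, 0.009], [0.0, -0.085, -0.996]]
force: [0.5, 0.5, 0.3]
opening: 0.453
```

play_rows(fingers=[255], linear=[[0,0,0]], rot=[[0,0,0]])

```text
time_s: 15.15
position: [0.6553, 0.1652, 0.121]
tcp_rot: [[0.105, 0.991, -0.085], [0.994, -0.105, 0.009], [0.0, -0.085, -0.996]]
force: [1.8, 1.1, -0.3]
opening: 0.455
```

play_rows(fingers=[130,120,110,100,90,80,70,60,50,40], linear=[[0,0,0],[0,0,0],[0,0,0],[0,0,0],[0,0,0],[0,0,0],[0,0,0],[0,0,0],[0,0,0],[0,0,0]], rot=[[0,0,0],[0,0,0],[0,0,0],[0,0,0],[0,0,0],[0,0,0],[0,0,0],[0,0,0],[0,0,0],[0,0,0]])

```text
time_s: 16.15
position: [0.6553, 0.1652, 0.121]
tcp_rot: [[0.105, 0.991, -0.085], [0.994, -0.105, 0.009], [-0.0, -0.085, -0.996]]
force: [0.0, 0.3, 0.8]
opening: 0.813
```

```bash
python3 - <<'E'
from h import *
s=bot.read_state();print(s["time_s"],s["position"],s["force"],s["opening"])
shot("wrist","w9");shot("scene","s9")
b=cv2.imread("pics/s9.png")[90:250,320:480]; cv2.imwrite("pics/s9c.png",cv2.resize(b,None,fx=3.5,fy=3.5,interpolation=cv2.INTER_CUBIC))
E
```

```text
16.15 [0.65533205 0.16516814 0.12100768] [0.03960378 0.33689423 0.76870635] 0.8128003024115565
```

View pics/s9c.png

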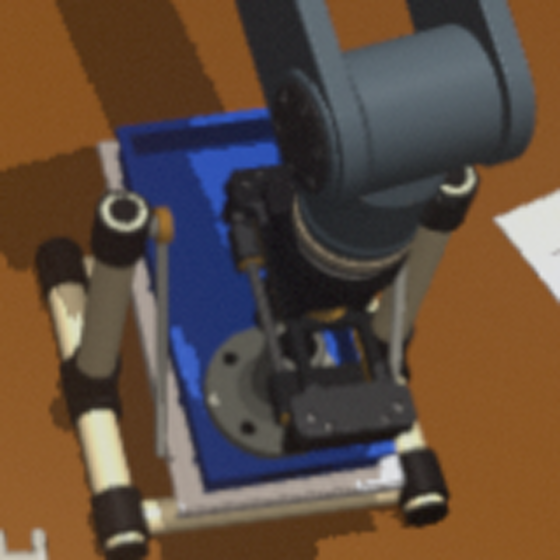

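View pics/w9.png

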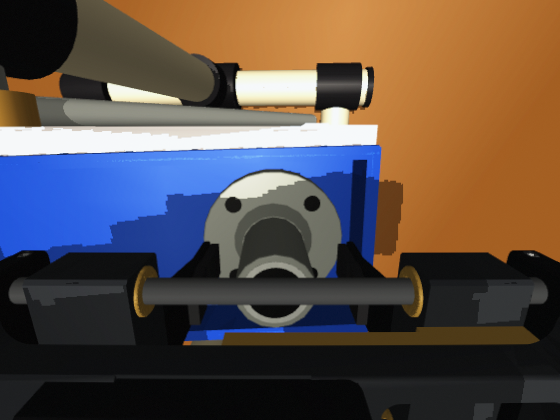

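play_rows(fingers=[30,20,10,0,0,0,0,0,0,0], linear=[[0,0,-5],[0,0,-15],[0,0,-30],[0,0,-50],[0,0,-75],[0,0,-100],[0,0,-130],[0,0,-160],[0,0,-190],[0,0,-200]], rot=[[0,0,0],[0,0,0],[0,0,0],[0,0,0],[0,0,0],[0,0,0],[0,0,0],[0,0,0],[0,0,0],[0,0,0]])

```text
time_s: 17.25
position: [0.6743, 0.1635, 0.3261]
tcp_rot: [[0.105, 0.992, -0.075], [0.994, -0.105, 0.01], [0.002, -0.076, -0.997]]
force: [0.5, -0.1, -0.3]
opening: 1.001
```

```bash
python3 - <<'E'
from h import *
s=bot.read_state();print(s["time_s"],s["position"],s["force"],s["opening"])
R=rackR(-74.3); n=R[:,2]; f=np.array([.5083,-.2396,.079]); Rt=rackTool(-74.3)
R0=s["tcp_rot"]; rv=Ro.from_matrix(R0.T@Rt).as_rotvec()
for p,k in [([.62,.06,.32],.3),([.55,-.06,.29],.65),(f+.13*n,1)]: print(rel(p,R0@Ro.from_rotvec(k*rv).as_matrix()))
E
```

```text
17.25 [0.67429321 0.16352097 0.32613278] [ 0.4859505  -0.05168455 -0.29907208] 1.0011846255168346
(array([-108.7,  -42.5,    9.2]), array([-2.97, -9.16, -6.04]))
(array([-235.4,  -97. ,   43.2]), array([ -6.42, -19.85, -13.08]))
(array([-358.2, -136.1,  144.7]), array([ -9.88, -30.54, -20.13]))
```

play_rows(fingers=[0,0,0,0,0,0,0,0,0,0,0,0,0,0,0], linear=[[-35,-14,3],[-72,-28,6],[-108,-42,9],[-140,-56,18],[-172,-70,27],[-204,-84,35],[-235,-97,43],[-266,-107,68],[-297,-117,93],[-328,-127,119],[-345,-132,135],[-358,-136,145],[-358,-136,145],[-358,-136,145],[-358,-136,145]], rot=[[-1,-3,-2],[-2,-6.1,-4],[-3,-9.2,-6],[-3.8,-11.8,-7.8],[-4.7,-14.5,-9.5],[-5.5,-17.2,-11.3],[-6.4,-19.8,-13],[-7.3,-22.5,-14.9],[-8.2,-25.2,-16.6],[-9,-27.9,-18.4],[-9.5,-29.3,-19.3],[-9.9,-30.5,-20.1],[-9.9,-30.5,-20.1],[-9.9,-30.5,-20.1],[-9.9,-30.5,-20.1]])

```text
time_s: 18.75
position: [0.4888, -0.1769, 0.1884]
tcp_rot: [[-0.238, 0.963, 0.13], [0.834, 0.271, -0.482], [-0.499, -0.006, -0.867]]
force: [-0.4, -0.3, -0.2]
opening: 1.0
```

```bash
python3 - <<'E'
from h import *
s=bot.read_state();print(s["time_s"],s["position"],s["force"],s["opening"]); print(s["tcp_rot"])
R=rackR(-74.3); n=R[:,2]; f=np.array([.5083,-.2396,.079]); Rt=rackTool(-74.3)
for h in (.13,.043): print(rel(f+h*n,Rt))
shot("wrist","w10");shot("scene","s10");shot("top","t10")
b=cv2.imread("pics/s10.png")[90:250,320:480]; cv2.imwrite("pics/s10c.png",cv2.resize(b,None,fx=3.5,fy=3.5,interpolation=cv2.INTER_CUBIC))
b=cv2.imread("pics/t10.png")[140:300,60:230]; cv2.imwrite("pics/t10c.png",cv2.resize(b,None,fx=3.5,fy=3.5,interpolation=cv2.INTER_CUBIC))
print(bot.read_state()["force"])
E
```

```text
18.75 [ 0.48881229 -0.17690271  0.18838601] [-0.37290764 -0.31680824 -0.20591395] 1.0004196002458532
[[-0.23756802  0.96269465  0.12953938]
 [ 0.83359786  0.27051375 -0.48159829]
 [-0.49867428 -0.0064286  -0.86676562]]
(array([-2.1,  1.8, -2.5]), array([-0.32, -0.09,  0.18]))
(array([-2.3,  2.3, 84.5]), array([-0.32, -0.09,  0.18]))
[ 0.94243261 -0.1903592  -0.38562668]
```

View pics/w10.png

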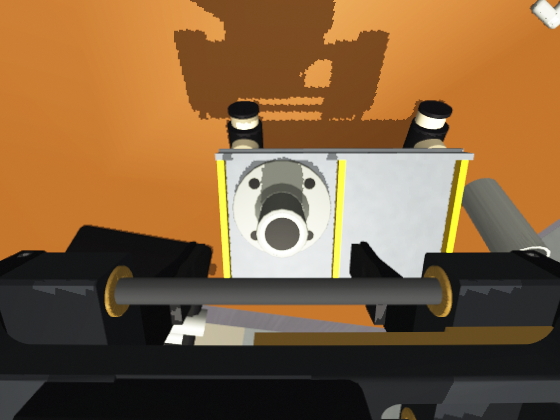

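View pics/s10c.png

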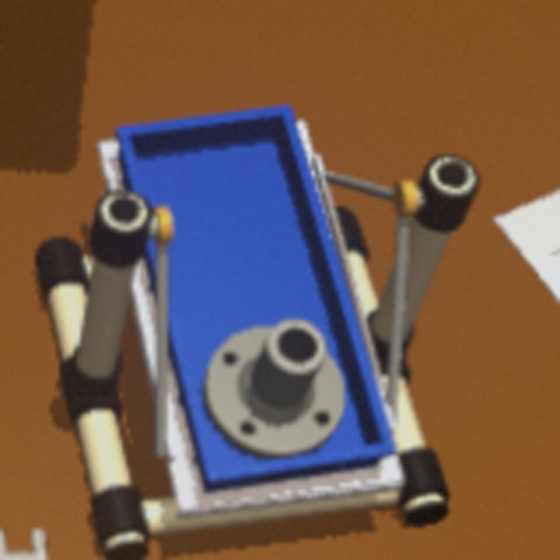

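View pics/t10c.png

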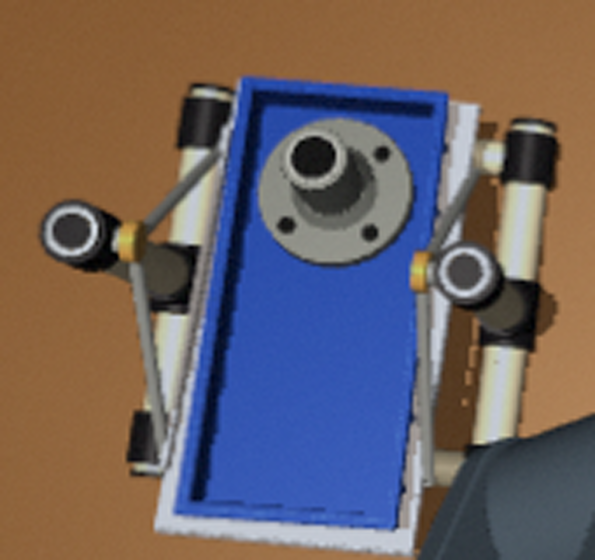

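play_rows(fingers=[0,0,0,0,0,0,0,0,0,0,0,0,0], linear=[[-2,2,5],[-2.2,2.2,15],[-2.2,2.2,25],[-2.2,2.2,35],[-2.2,2.2,45],[-2.2,2.2,55],[-2.2,2.2,65],[-2.2,2.2,74],[-2.2,2.2,80],[-2.2,2.2,83],[-2.3,2.3,84],[-2.3,2.3,84],[-2.3,2.3,84]], rot=[[-0.3,-0.1,0.2],[-0.3,-0.1,0.2],[-0.3,-0.1,0.2],[-0.3,-0.1,0.2],[-0.3,-0.1,0.2],[-0.3,-0.1,0.2],[-0.3,-0.1,0.2],[-0.3,-0.1,0.2],[-0.3,-0.1,0.2],[-0.3,-0.1,0.2],[-0.3,-0.1,0.2],[-0.3,-0.1,0.2],[-0.3,-0.1,0.2]])

```text
time_s: 20.2
position: [0.5011, -0.2187, 0.116]
tcp_rot: [[-0.235, 0.963, 0.133], [0.834, 0.27, -0.482], [-0.5, -0.002, -0.866]]
force: [-0.1, -0.3, 1.3]
opening: 1.001
```

play_rows(fingers=[255,255,255,255,255,255,255,255,255,255,255], linear=[[0,0,0],[0,0,0],[0,0,0],[0,0,0],[0,0,0],[0,0,0],[0,0,0],[0,0,0],[0,0,0],[0,0,0],[0,0,0]], rot=[[0,0,0],[0,0,0],[0,0,0],[0,0,0],[0,0,0],[0,0,0],[0,0,0],[0,0,0],[0,0,0],[0,0,0],[0,0,0]])

```text
time_s: 21.3
position: [0.5018, -0.2185, 0.1156]
tcp_rot: [[-0.235, 0.963, 0.135], [0.834, 0.271, -0.481], [-0.499, -0.001, -0.867]]
force: [3.2, 2.5, -2.7]
opening: 0.453
```

play_rows(fingers=[255,255,255,255,255,255,255,255,255,255,255,255,255,255], linear=[[0,0,-3],[0,0,-8],[0,0,-15],[0,0,-25],[0,0,-40],[0,0,-55],[0,0,-70],[0,0,-85],[0,0,-95],[0,0,-100],[0,0,-100],[0,0,-100],[0,0,-100],[0,0,-100]], rot=[[0,0,0],[0,0,0],[0,0,0],[0,0,0],[0,0,0],[0,0,0],[0,0,0],[0,0,0],[0,0,0],[0,0,0],[0,0,0],[0,0,0],[0,0,0],[0,0,0]])

```text
time_s: 22.7
position: [0.4873, -0.1708, 0.2017]
tcp_rot: [[-0.235, 0.963, 0.131], [0.834, 0.269, -0.481], [-0.499, -0.004, -0.867]]
force: [0.0, 0.2, -7.8]
opening: 0.452
```

```bash
python3 - <<'E'
from h import *
s=bot.read_state();print(s["time_s"],s["position"],s["force"],s["opening"]); print(s["tcp_rot"])
F=[]
for i in range(8): capture("top"); F.append(bot.read_state()["force"])
print(np.array(F)[:,2],np.mean(F,0))
shot("wrist","w11")
P=C*[1,1,0]
y=np.radians(YAW); sx=np.array([np.cos(y),np.sin(y),0])
R=standTool(YAW); R0=s["tcp_rot"]; rv=Ro.from_matrix(R0.T@R).as_rotvec()
T=P-sx*.036; print(T)
for p,k in [([.49,-.11,.26],.2),([.50,-.02,.33],.45),([.52,.07,.335],.7),([T[0],T[1],.33],1)]: print(rel(p,R0@Ro.from_rotvec(k*rv).as_matrix()))
E
```

```text
22.7 [ 0.48734227 -0.1707874   0.20166055] [ 0.0337253   0.22105848 -7.78226016] 0.45163925844052266
[[-0.23514279  0.96306028  0.13123556]
 [ 0.83431413  0.26926151 -0.48105942]
 [-0.49862591 -0.00362597 -0.8668097 ]]
[-8.17267093 -8.55053778 -8.83081786 -7.9249994  -7.27306098 -7.50599441
 -7.40463675 -7.54930968] [ 0.169192    0.05325624 -7.90150347]
[0.55560383 0.17562551 0.        ]
(array([ 21.2,  18.5, -78.9]), array([1.17, 5.96, 4.25]))
(array([  59. ,   52.2, -181.5]), array([ 2.53, 13.35,  9.58]))
(array([ 126.9,   95.7, -226.6]), array([ 3.9 , 20.75, 14.9 ]))
(array([ 209.1,  158.5, -268.3]), array([ 5.55, 29.62, 21.29]))
```

View pics/w11.png

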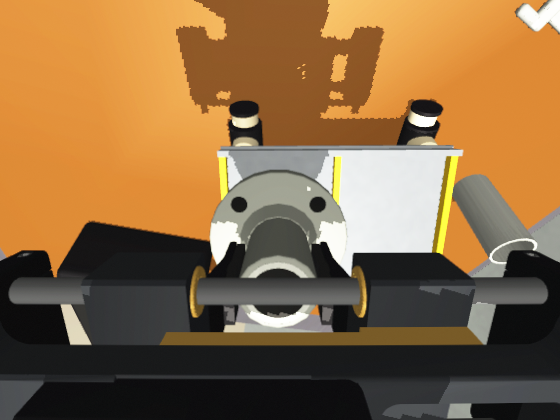

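```bash
python3 - <<'E'
from h import *
np.set_printoptions(suppress=True,precision=4)
s=lambda x,y:((x+.5)/3.5+320-.5,(y+.5)/3.5+90-.5); t=lambda x,y:((x+.5)/3.5+60-.5,(y+.5)/3.5+140-.5)
pt=[t(240,78),t(448,94),t(393,526),t(176,513),t(312,156)]
ps=[s(394,452),s(208,482),s(119,128),s(291,106),s(296,346)]
X=tri(pt,ps); print(X); 
a=(X[0]+X[1]-X[2]-X[3])/2; print(a, "theta",np.arctan2(-a[2],np.hypot(*a[:2])), "cent",X[:4].mean(0))
# model: rim points before (level) rotate about pivot th -> where would barrel be
y=np.radians(YAW); sx=np.array([np.cos(y),np.sin(y),0])
print("barrel top along stand x from C",(X[4]-C)@sx, "crate centre", (X[:4].mean(0)-C)@sx)
th=.1
for th in(.08,.1,.12): print(th,"pred barrel x for d=72:", .072*np.cos(th)+(.089+.08-.215)*np.sin(th))
E
```

```text
[[0.7188 0.225  0.1033]
 [0.7091 0.0961 0.1026]
 [0.4389 0.1188 0.1384]
 [0.4482 0.2464 0.137 ]
 [0.6573 0.1663 0.1624]]
[ 0.2704 -0.022  -0.0347] theta 0.12739699259981913 cent [0.5788 0.1716 0.1203]
barrel top along stand x from C 0.06613688926761511 crate centre -0.012545648629033186
0.08 pred barrel x for d=72: 0.06809364693120665
0.1 pred barrel x for d=72: 0.06704796273426376
0.12 pred barrel x for d=72: 0.06597546024618807
```

```bash
cat >> h.py <<'E'
def spose(d,z,th,lift=0,dy=-.002):
    "TCP for stand-x d, level TCP height z, tray angle th, lifted along tray normal"
    y=np.radians(YAW); sx=np.array([np.cos(y),np.sin(y),0]); sy=np.array([-np.sin(y),np.cos(y),0])
    R=Ro.from_rotvec(sy*th).as_matrix()
    P=C+R@(sx*d+sy*dy+np.array([0,0,z+lift-.215])); return P,standTool(YAW,th)
E
python3 - <<'E'
from h import *
s=bot.read_state(); R0=s["tcp_rot"]
P,R=spose(-.0325,.1298,.12,.20); print(P,spose(-.0325,.1298,.12,.02)[0])
rv=Ro.from_matrix(R0.T@R).as_rotvec()
for p,k in [([.49,-.11,.26],.2),([.50,-.02,.33],.45),([.53,.07,.335],.7),(P,1)]: print(rel(p,R0@Ro.from_rotvec(k*rv).as_matrix()))
E
```

```text
[0.57276903 0.17177969 0.33286508] [0.55134284 0.17406949 0.15415952]
(array([ 21.2,  18.5, -78.9]), array([2.44, 6.18, 3.9 ]))
(array([  59. ,   52.2, -181.5]), array([ 5.48, 13.9 ,  8.78]))
(array([ 124.5,  105.3, -225.2]), array([ 8.53, 21.62, 13.65]))
(array([ 200.4,  174. , -266.7]), array([12.19, 30.89, 19.51]))
```

play_rows(fingers=[255,255,255,255,255,255,255,255,255,255,255,255,255,255,255,255,255,255,255], linear=[[4,4,-15],[9,8,-35],[15,13,-57],[21,18,-79],[34,30,-112],[46,41,-147],[59,52,-181],[80,70,-196],[102,88,-210],[124,105,-225],[144,122,-236],[162,140,-246],[178,155,-255],[190,166,-261],[197,172,-265],[200.4,174,-266.7],[200.4,174,-266.7],[200.4,174,-266.7],[200.4,174,-266.7]], rot=[[0.5,1.3,0.8],[1.1,2.8,1.7],[1.8,4.5,2.8],[2.4,6.2,3.9],[3.4,8.7,5.5],[4.5,11.3,7.1],[5.5,13.9,8.8],[6.5,16.5,10.4],[7.5,19,12],[8.5,21.6,13.6],[9.5,24,15.2],[10.4,26.4,16.7],[11.2,28.5,18],[11.8,29.8,18.8],[12.1,30.6,19.3],[12.2,30.9,19.5],[12.2,30.9,19.5],[12.2,30.9,19.5],[12.2,30.9,19.5]])

```text
time_s: 25.05
position: [0.5724, 0.1712, 0.3331]
tcp_rot: [[0.107, 0.987, -0.119], [0.994, -0.106, 0.012], [-0.001, -0.12, -0.993]]
force: [0.5, -0.1, -7.2]
opening: 0.449
```

```bash
python3 - <<'E'
from h import *
s=bot.read_state();print(s["time_s"],s["position"],s["force"],s["opening"])
for l in (.02,.008,0): print(l,*rel(*spose(-.0325,.1298,.12,l)))
shot("wrist","w12")
E
```

```text
25.05 [0.57241986 0.17118468 0.33309713] [ 0.49903383 -0.09018558 -7.1951273 ] 0.44879880587317567
0.02 [  0.7   0.3 180.2] [-0.01  0.03 -0.02]
0.008 [  0.7   0.3 192.2] [-0.01  0.03 -0.02]
0 [  0.7   0.3 200.2] [-0.01  0.03 -0.02]
```

View pics/w12.png

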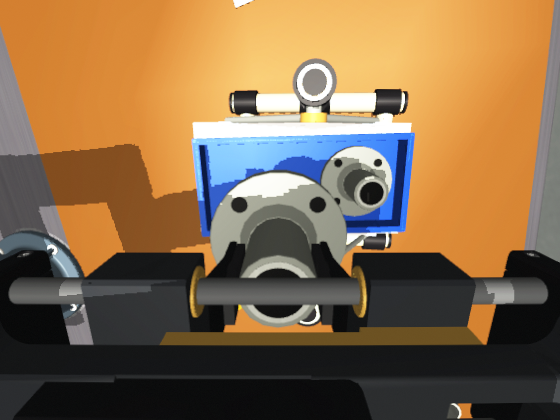

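play_rows(fingers=[255,255,255,255,255,255,255,255,255,255,255,255,255,255], linear=[[0.7,0.3,10],[0.7,0.3,28],[0.7,0.3,48],[0.7,0.3,68],[0.7,0.3,88],[0.7,0.3,108],[0.7,0.3,128],[0.7,0.3,146],[0.7,0.3,160],[0.7,0.3,170],[0.7,0.3,178],[0.7,0.3,182],[0.7,0.3,182],[0.7,0.3,182]], rot=[[0,0,0],[0,0,0],[0,0,0],[0,0,0],[0,0,0],[0,0,0],[0,0,0],[0,0,0],[0,0,0],[0,0,0],[0,0,0],[0,0,0],[0,0,0],[0,0,0]])

```text
time_s: 26.5
position: [0.552, 0.1749, 0.1527]
tcp_rot: [[0.106, 0.987, -0.118], [0.994, -0.105, 0.013], [0.0, -0.119, -0.993]]
force: [0.4, -0.0, -7.9]
opening: 0.45
```

```bash
python3 - <<'E'
from h import *
s=bot.read_state();print(s["time_s"],s["position"],s["force"],s["opening"])
for l in (.008,0): print(l,*rel(*spose(-.0325,.1298,.12,l)))
shot("wrist","w13");shot("scene","s13")
b=cv2.imread("pics/s13.png")[60:250,310:490]; cv2.imwrite("pics/s13c.png",cv2.resize(b,None,fx=3,fy=3,interpolation=cv2.INTER_CUBIC))
E
```

```text
26.5 [0.55202574 0.17485722 0.15269304] [ 0.44915488 -0.04160701 -7.90949032] 0.4497207338281329
0.008 [-0.9 -0.8 10.6] [ 0.07 -0.02  0.01]
0 [-0.9 -0.8 18.6] [ 0.07 -0.02  0.01]
```

View pics/w13.png

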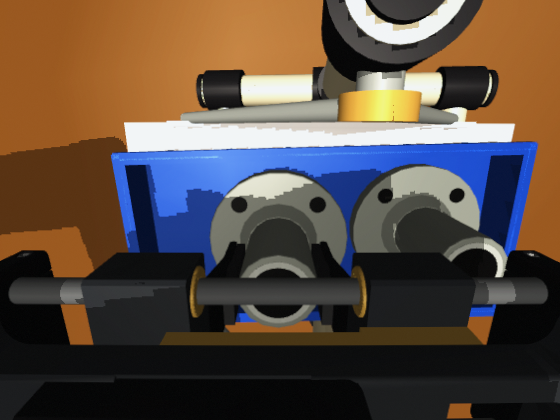

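View pics/s13c.png

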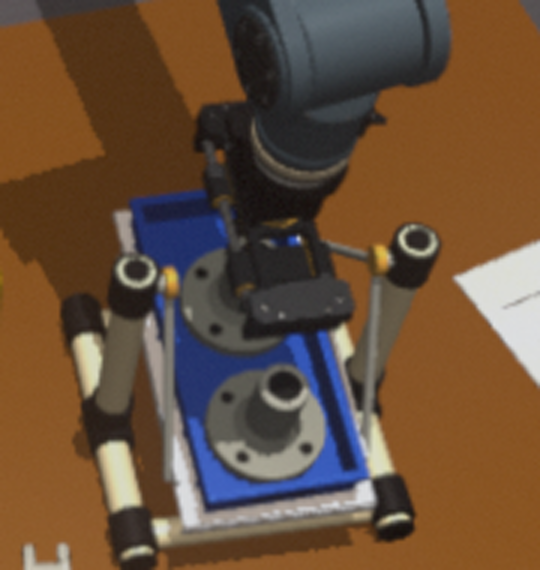

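play_rows(fingers=[255,255,255,255,255,255,255,255,255], linear=[[-0.4,-0.4,3],[-0.9,-0.8,6],[-0.9,-0.8,9],[-0.9,-0.8,11],[-0.9,-0.8,13],[-0.9,-0.8,14],[-0.9,-0.8,15],[-0.9,-0.8,15],[-0.9,-0.8,15]], rot=[[0,0,0],[0,0,0],[0,0,0],[0,0,0],[0,0,0],[0,0,0],[0,0,0],[0,0,0],[0,0,0]])

```text
time_s: 27.5
position: [0.5488, 0.1742, 0.1374]
tcp_rot: [[0.106, 0.987, -0.119], [0.994, -0.105, 0.013], [0.0, -0.12, -0.993]]
force: [0.7, 0.1, -8.9]
opening: 0.454
```

play_rows(fingers=[255,255,255], linear=[[0,0,1],[0,0,1],[0,0,1]], rot=[[0,0,0],[0,0,0],[0,0,0]])

```text
time_s: 27.8
position: [0.5486, 0.1742, 0.1364]
tcp_rot: [[0.106, 0.987, -0.119], [0.994, -0.105, 0.013], [0.0, -0.12, -0.993]]
force: [0.1, 0.1, -8.1]
opening: 0.449
```

play_rows(fingers=[255,255,255], linear=[[0,0,1],[0,0,1],[0,0,1]], rot=[[0,0,0],[0,0,0],[0,0,0]])

```text
time_s: 28.1
position: [0.5485, 0.1742, 0.1354]
tcp_rot: [[0.106, 0.987, -0.119], [0.994, -0.105, 0.013], [0.0, -0.12, -0.993]]
force: [0.4, -0.1, -7.9]
opening: 0.455
```

play_rows(fingers=[255,255,255], linear=[[0,0,1],[0,0,1],[0,0,1]], rot=[[0,0,0],[0,0,0],[0,0,0]])

```text
time_s: 28.4
position: [0.5484, 0.1743, 0.1344]
tcp_rot: [[0.106, 0.987, -0.119], [0.994, -0.105, 0.013], [0.0, -0.12, -0.993]]
force: [1.1, 0.2, -7.1]
opening: 0.45
```

play_rows(fingers=[255,255,255], linear=[[0,0,1],[0,0,1],[0,0,1]], rot=[[0,0,0],[0,0,0],[0,0,0]])

```text
time_s: 28.7
position: [0.549, 0.1742, 0.1342]
tcp_rot: [[0.106, 0.987, -0.117], [0.994, -0.105, 0.013], [0.0, -0.118, -0.993]]
force: [0.1, -0.2, -1.5]
opening: 0.454
```

play_rows(fingers=[255,255,255], linear=[[0,0,0.7],[0,0,0.7],[0,0,0.7]], rot=[[0,0,0],[0,0,0],[0,0,0]])

```text
time_s: 29.0
position: [0.5495, 0.1741, 0.1339]
tcp_rot: [[0.106, 0.988, -0.116], [0.994, -0.105, 0.013], [0.0, -0.117, -0.993]]
force: [-0.5, -2.1, 5.3]
opening: 0.453
```

```bash
python3 - <<'E'
from h import *
b=(np.array([.5482,.1743,.1327]),standTool(YAW,.12))
for th in (.12,.1,.08,.06,.04,.02,.0): print(th,*rel(*spose(-.0325,.1297,th),b))
E
```

```text
0.12 [ 0.1  0.6 -1.6] [0. 0. 0.]
0.1 [ 0.1  2.3 -0.9] [-1.15 -0.   -0.  ]
0.08 [ 0.1  4.  -0.4] [-2.29 -0.   -0.  ]
0.06 [0.1 5.7 0.2] [-3.44 -0.   -0.  ]
0.04 [0.1 7.5 0.7] [-4.58 -0.   -0.  ]
0.02 [0.1 9.2 1.2] [-5.73 -0.   -0.  ]
0.0 [ 0.1 11.   1.7] [-6.88 -0.   -0.  ]
```

play_rows(fingers=[255,255,255,255,255,255,255,255,255,255,255,255,255,255,255], linear=[[0.1,0,-0.8],[0.1,0,-1.4],[0.1,0.9,-1.1],[0.1,1.7,-0.8],[0.1,2.6,-0.5],[0.1,3.4,-0.2],[0.1,4.3,0],[0.1,5.1,0.3],[0.1,6,0.6],[0.1,6.9,0.8],[0.1,7.8,1.1],[0.1,8.6,1.3],[0.1,8.6,1.3],[0.1,8.6,1.3],[0.1,8.6,1.3]], rot=[[0,0,0],[0,0,0],[-0.57,0,0],[-1.15,0,0],[-1.72,0,0],[-2.29,0,0],[-2.86,0,0],[-3.44,0,0],[-4,0,0],[-4.58,0,0],[-5.16,0,0],[-5.73,0,0],[-5.73,0,0],[-5.73,0,0],[-5.73,0,0]])

```text
time_s: 30.5
position: [0.5566, 0.1733, 0.1305]
tcp_rot: [[0.106, 0.994, -0.02], [0.994, -0.106, 0.002], [-0.0, -0.02, -1.0]]
force: [0.0, -3.4, 4.9]
opening: 0.456
```

```bash
python3 - <<'E'
from h import *
for i in range(3):
    s=bot.read_state();print(s["time_s"],s["position"],s["force"],s["moment"],Ro.from_matrix(standTool(YAW,0).T@s["tcp_rot"]).as_rotvec())
    shot("scene","s14")
b=cv2.imread("pics/s14.png")[60:250,310:490]; cv2.imwrite("pics/s14c.png",cv2.resize(b,None,fx=3,fy=3,interpolation=cv2.INTER_CUBIC))
E
```

```text
30.5 [0.55660943 0.17331333 0.13047004] [ 0.02580297 -3.41564549  4.89455078] [-0.72644845 -0.1342456   0.01447404] [ 2.01784343e-02 -8.87077431e-05 -9.04665978e-05]
30.55 [0.55662502 0.17335425 0.13047743] [-0.06620661 -4.24370198  4.6429585 ] [-0.80218645 -0.12789809  0.03421946] [ 2.01328889e-02 -3.98123600e-05 -8.39190526e-05]
30.6 [0.55659423 0.17332229 0.1304748 ] [ 1.19799557 -4.23898893  5.47657185] [-0.81845445 -0.16221416 -0.01064304] [ 2.02098729e-02 -7.30736618e-05 -7.25695051e-05]
```

View pics/s14c.png

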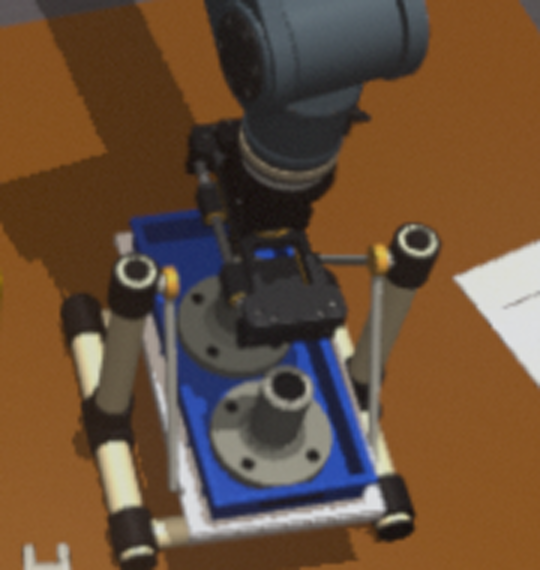

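play_rows(fingers=[255,255,255,255], linear=[[0,0.9,-0.1],[0,1.8,-0.1],[0,1.8,-0.1],[0,1.8,-0.1]], rot=[[-0.57,0,0],[-1.15,0,0],[-1.15,0,0],[-1.15,0,0]])

```text
time_s: 31.05
position: [0.558, 0.1732, 0.13]
tcp_rot: [[0.106, 0.994, -0.001], [0.994, -0.106, 0.0], [-0.0, -0.001, -1.0]]
force: [1.1, -4.2, 1.5]
opening: 0.451
```

```bash
python3 - <<'E'
from h import *
for i in range(3):
    s=bot.read_state();print(s["time_s"],s["position"],s["force"],s["moment"],Ro.from_matrix(standTool(YAW,0).T@s["tcp_rot"]).as_rotvec())
    shot("scene","s15")
E
```

```text
31.05 [0.55803379 0.17323298 0.1300147 ] [ 1.12717512 -4.15697945  1.54425305] [-0.71689935 -0.06290419 -0.01821767] [ 1.03597291e-03 -6.56138744e-05 -1.23956486e-04]
31.1 [0.5579953  0.17324678 0.13002575] [ 1.22726106 -4.24208599  0.7025064 ] [-0.71881493 -0.10180675  0.00307754] [ 1.13212802e-03 -6.43513274e-05 -1.11145645e-04]
31.15 [0.55798382 0.1732682  0.13002348] [ 0.75295195 -3.23761363  0.00967619] [-0.74051854 -0.03657458  0.02752909] [ 1.22151571e-03 -8.53000376e-05 -1.54115402e-04]
```

play_rows(fingers=[255,255,255], linear=[[-0.3,0,0],[-0.5,0,0],[-0.5,0,0]], rot=[[0,0,0],[0,0,0],[0,0,0]])

```text
time_s: 31.5
position: [0.5579, 0.1732, 0.1301]
tcp_rot: [[0.106, 0.994, -0.001], [0.994, -0.106, 0.001], [0.001, -0.001, -1.0]]
force: [0.7, -0.7, -1.5]
opening: 0.449
```

```bash
python3 - <<'E'
from h import *
for i in range(3):
    s=bot.read_state();print(s["time_s"],s["position"],s["force"],s["moment"],Ro.from_matrix(standTool(YAW,0).T@s["tcp_rot"]).as_rotvec())
    shot("wrist","w16")
E
```

```text
31.5 [0.55786116 0.17322571 0.13009741] [ 0.67181185 -0.70879238 -1.5430621 ] [-0.30239608  0.01244478  0.01962051] [0.00117933 0.00079368 0.00017303]
31.55 [0.55786738 0.17320982 0.13011224] [ 1.49270951 -1.17174886 -2.06417317] [-0.30281834  0.01712164  0.02857402] [0.00114844 0.00073634 0.00014168]
31.6 [0.5578205  0.17322683 0.13012695] [ 1.63688086 -1.97602097 -1.98108295] [-0.21357345  0.03793188  0.0099821 ] [0.0012115  0.0007157  0.00010108]
```

View pics/w16.png

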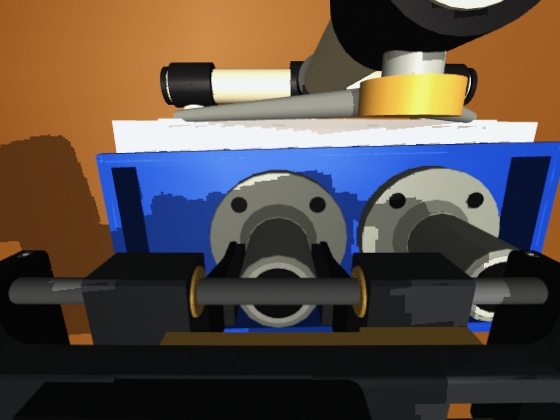

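play_rows(fingers=[130,120,110,100,90,80,70,60,50,40], linear=[[0,0,0],[0,0,0],[0,0,0],[0,0,0],[0,0,0],[0,0,0],[0,0,0],[0,0,0],[0,0,0],[0,0,0]], rot=[[0,0,0],[0,0,0],[0,0,0],[0,0,0],[0,0,0],[0,0,0],[0,0,0],[0,0,0],[0,0,0],[0,0,0]])

```text
time_s: 32.65
position: [0.5583, 0.1728, 0.1304]
tcp_rot: [[0.106, 0.994, -0.0], [0.994, -0.106, 0.0], [0.0, -0.0, -1.0]]
force: [0.5, 0.0, 0.0]
opening: 0.817
```

```bash
python3 - <<'E'
from h import *
s=bot.read_state();print(s["time_s"],s["position"],s["force"],s["opening"])
shot("wrist","w17");shot("scene","s17")
E
```

```text
32.65 [0.55827545 0.17276932 0.1304347 ] [0.46466417 0.04821631 0.02728529] 0.8171576851734997
```

View pics/w17.png

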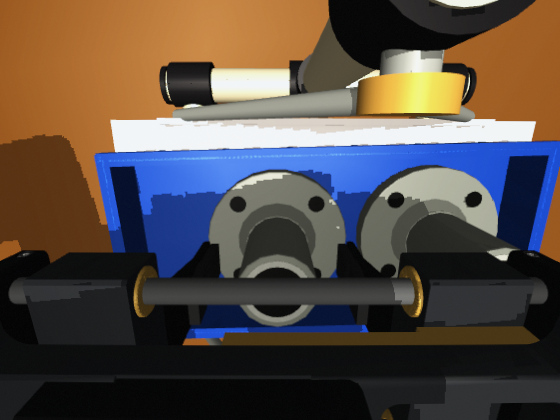

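play_rows(fingers=[30,20,10,0,0,0,0,0,0,0,0,0,0,0,0,0,0,0,0,0], linear=[[0,0,-5],[0,0,-15],[0,0,-30],[0,0,-50],[0,0,-75],[0,0,-105],[0,0,-140],[0,0,-175],[0,0,-205],[-20,0,-220],[-50,0,-225],[-90,0,-225],[-135,0,-225],[-180,0,-225],[-225,0,-225],[-265,0,-225],[-290,0,-225],[-300,0,-225],[-300,0,-225],[-300,0,-225]], rot=[[0,0,0],[0,0,0],[0,0,0],[0,0,0],[0,0,0],[0,0,0],[0,0,0],[0,0,0],[0,0,0],[0,0,0],[0,0,0],[0,0,0],[0,0,0],[0,0,0],[0,0,0],[0,0,0],[0,0,0],[0,0,0],[0,0,0],[0,0,0]])

```text
time_s: 34.75
position: [0.5264, -0.1245, 0.3557]
tcp_rot: [[0.106, 0.994, 0.0], [0.994, -0.106, 0.001], [0.001, 0.0, -1.0]]
force: [0.9, 1.4, 0.1]
opening: 1.0
```

```bash
python3 - <<'E'
from h import *
s=bot.read_state();print(s["time_s"],s["position"])
shot("top","t18");shot("scene","s18")
# tray-only comparison vs initial: side-by-side crops
for k,x,y,w,h in(("scene",320,115,150,140),("top",60,145,170,150)):
    a=cv2.imread(f"pics/{k}0.png");b=cv2.imread(f"pics/{'s' if k=='scene' else 't'}18.png")
    cv2.imwrite(f"pics/c18_{k}.png",np.hstack([cv2.resize(i[y:y+h,x:x+w],None,fx=2.35*2/2,fy=2.35,interpolation=cv2.INTER_CUBIC) for i in(a,b)]))
E
```

```text
34.75 [ 0.52641412 -0.1244915   0.35570991]
```

View pics/c18_scene.png

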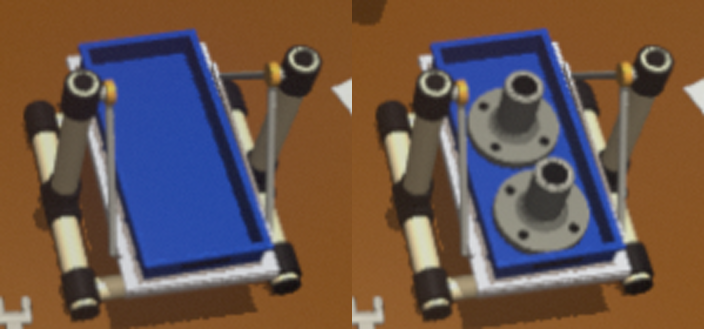

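View pics/c18_top.png

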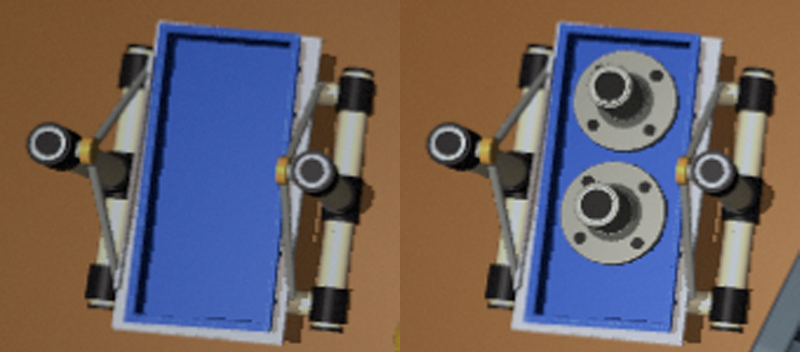

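```bash
python3 - <<'E'
from h import *
y=np.radians(YAW); sx=np.array([np.cos(y),np.sin(y),0]); sy=np.array([-np.sin(y),np.cos(y),0])
def pred(n,pl,th):
    f=lambda t:C+Ro.from_rotvec(sy*t).as_matrix()@(sx*pl[0]+sy*pl[1]+np.array([0,0,pl[2]-.215]))
    return (proj(n,f(th))-proj(n,f(0)))[0]
def ecc(a,b,box):
    x,y,w,h=box; g=lambda i:cv2.GaussianBlur(cv2.cvtColor(i,cv2.COLOR_BGR2GRAY).astype(np.float32),(0,0),.8)[y:y+h,x:x+w]
    W=np.eye(2,3,dtype=np.float32); cc,W=cv2.findTransformECC(g(a),g(b),W,cv2.MOTION_TRANSLATION,(3,200,1e-5)); return W[:,2],cc
for n,k,boxes in (("scene","s",[((385,215,45,24),(.14,0,.1)),((352,120,50,16),(-.135,0,.119)),((345,190,20,30),None)]),("top","t",[((130,150,60,10),(.14,0,.115)),((113,274,65,18),(-.14,0,.1)),((190,170,25,40),None)])):
    a=cv2.imread(f"pics/{n}0.png");b=cv2.imread(f"pics/{k}18.png")
    c=cv2.imread(f"pics/{k}10.png")
    for box,pl in boxes: print(n,box,"shift",ecc(a,b,box),"per .01rad",None if pl is None else pred(n,pl,.01))
E
```

```text
scene (385, 215, 45, 24) shift (array([-3.0757415 ,  0.48514482], dtype=float32), 0.868142638079659) per .01rad [-0.24747245 -0.14820627]
scene (352, 120, 50, 16) shift (array([-0.23726842, -0.01965989], dtype=float32), 0.9858015430206195) per .01rad [-0.00989126 -0.63031967]
scene (345, 190, 20, 30) shift (array([-0.03128627,  0.00388665], dtype=float32), 0.9999655443603007) per .01rad None
top (130, 150, 60, 10) shift (array([0.1006999, 2.1087236], dtype=float32), 0.7477141350499065) per .01rad [0.06622112 0.59869399]
top (113, 274, 65, 18) shift (array([-0.08023661,  0.14815678], dtype=float32), 0.9861855156843808) per .01rad [-0.2254727   0.53188817]
top (190, 170, 25, 40) shift (array([0.01661054, 0.01741298], dtype=float32), 0.9997795529530354) per .01rad None
```

play_rows(fingers=[0,0,0,0,0,0,0,0,0,0], linear=[[0,0,0],[0,0,0],[0,0,0],[0,0,0],[0,0,0],[0,0,0],[0,0,0],[0,0,0],[0,0,0],[0,0,0]], rot=[[0,0,0],[0,0,0],[0,0,0],[0,0,0],[0,0,0],[0,0,0],[0,0,0],[0,0,0],[0,0,0],[0,0,0]])

```text
time_s: 35.85
position: [0.5264, -0.1256, 0.3554]
tcp_rot: [[0.106, 0.994, -0.0], [0.994, -0.106, 0.0], [0.0, -0.0, -1.0]]
force: [-0.4, -0.2, -0.9]
opening: 0.997
```

```bash
python3 - <<'E'
from h import *
shot("top","t19");shot("scene","s19")
def ecc(a,b,box):
    x,y,w,h=box; g=lambda i:cv2.GaussianBlur(cv2.cvtColor(i,cv2.COLOR_BGR2GRAY).astype(np.float32),(0,0),.8)[y:y+h,x:x+w]
    W=np.eye(2,3,dtype=np.float32); cc,W=cv2.findTransformECC(g(a),g(b),W,cv2.MOTION_TRANSLATION,(3,200,1e-5)); return W[:,2],cc
I=lambda f:cv2.imread(f"pics/{f}.png")
for box in((352,120,50,16),(400,150,40,80)): print(ecc(I("s18"),I("s19"),box),)
for box in((352,120,50,16),):print(ecc(I("scene0"),I("s19"),box))
for box in((113,274,65,18),):print(ecc(I("top0"),I("t19"),box))
E
```

```text
(array([-0.04218826,  0.00471096], dtype=float32), 0.9995213360795999)
(array([-0.00758973, -0.00051812], dtype=float32), 0.9999633800043576)
(array([ 4.2408333 , -0.65158266], dtype=float32), 0.9840614513323985)
(array([-0.07876039,  0.15411474], dtype=float32), 0.9867372896539569)
```

View pics/s19.png

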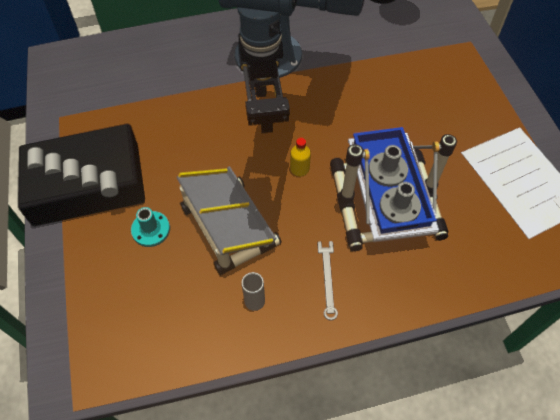

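The two castings stand in the crate at about (388,165) and (402,203). The tray is level and still, and the other items look unmoved, so I'll hand in.

```bash
python3 -c "
from rig import bot
print(bot.hand_in())"
```

```text
the job is handed in; nothing more can be done
None
```

Both castings now stand on their flanges in the crate, and the tray hangs level and at rest with the gripper well clear. I handed in at about 36 s of the 72 s allowed.

- **Loading:** The first casting weighed about 0.36 kg by wrist force, so I set it 72 mm out on the stand's +x side. With it alone the tray hung at about 0.12 rad, a little over the 0.1 you gave. The second weighed about 0.80 kg and went about 33.5 mm out on the −x side. I swung each one down about the pivot line so the weight went over gradually. While setting the castings down, contact forces stayed below about 10 N.
- **Level:** Compared with the first pictures of the empty, level tray, the crate's −x end had moved about 0.02 px in the scene view and 0.15 px in the top view. That puts the tilt within about 0.003 rad.
- **At rest:** Two scene pictures over a second apart showed no movement of the tray. The wrench, tube, bottle and turquoise look-alike look where they were.
- **Checks that failed or disagreed:**
  - The same comparison at the +x end gave no usable result, because the castings cover that part of the view. By eye that edge matches the first picture.
  - One repeat of the −x comparison in the scene view gave an outlier of about 4 px. The other views and the two later pictures contradict it, so I discounted it.

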